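# Load the vibratory tumbler with tarnished brass, screw its lid on and set its timer

### The arm

A 6-joint arm with a two-finger parallel gripper is mounted at the origin on the work surface. World frame = base frame: x ahead of the robot, y to its left, z up, the work surface at z = 0. Lengths are in m, angles in rad, forces in N, time in s.
With the tool pointing down it reaches from about 0.35 to 0.925 m from the base axis. Payload 6.4 kg.
Tool frame: the origin (TCP) lies on the centre line of the jaws, within the pads' length; the fingertips stand 11 mm ahead of it and the grasp point (between the pads) lies 8 mm behind it; z points along the fingers, y is the line along which they close (so a half turn about z gives the same grasp; the last joint's range is limited). The gripper opens to 94 mm and grips with 3 to 60 N. Pads are 16 mm wide; open, the fingers measure 119 mm over their backs; the gripper's body (75 mm by 177 mm) begins 78 mm behind the grasp point.
Start: joints at [1.008, 0.245, 1.558, -0, 1.339, -0.174], TCP at [0.246, 0.601, 0.216] pointing down, gripper open.
Joint ranges: [-3.13, 3.13], [-1.02, 2.26], [0.13, 2.54], [-0.95, 4.09], [0.21, 2.88], [-2.74, 2.74]. Speed limits (rad/s): [2.57, 2.57, 3.14, 3.14, 3.14, 3.14].

### API

Orientations are given as a unit quaternion [x, y, z, w].
In Python, from rig import env gives the robot as it stands.
- The arm moves only by the tool play_rows, never from a script. Its argument "motion" is a list of rows, each a list of 5 numbers: the shift along the tool's x, y, z in m, then the turn about the tool's z in degrees, then the closure, from -1 (fully open) to 1 (shut). In form: [[dx, dy, dz, yaw, hand], ...]. A call has 1 to 20 rows; each row shifts and turns the commanded pose from where the row before left it, along the tool's axes as they then stand; what a row does not reach is not made up. A row lasts 1/12 s, in which the tool goes at most 41.7 mm and 7.16 degrees, less where a joint would pass 70% of its speed; a pose out of reach is approached as far as the arm can. A call with a gripper value outside its range is refused whole. The fingers move at their own pace and stop on an object; "force" is the grip in N (left out, the last holds). Time passes only in rows, so rows that do not move let the fingers close. It gives the time, the measured TCP pose, the force and the opening at its end, in the units of the state.
- env.sense(): the state, without advancing time (a new reading comes with each control period).
- env.get_image(name): name is "side" or "top"; returns the picture (384x512x3 uint8, red, green, blue); there is no depth.
- env.calibration(name): a dict with "camera_matrix" (3x3 intrinsics, pixels), "D" ([k1, k2, p1, p2, k3] as OpenCV has them; the pictures are not rectified), "extrinsics" (4x4, takes a point from world to camera coordinates). Camera axes: x right, y up, looking along -z (the intrinsics and any distortion apply to the point x, -y, -z); pixel columns grow to the right and rows downward; lengths in m; the calibration is good to about 2 mm. A picture is of the moment at which its call begins. calibration takes no time and is no camera call.
- env.finish_job(): hands the job in, once; it reports no verdict.
The state is a dict: "t": time; "qpos": joint angles; "joint_vel": joint speeds; "tau": joint torques, N m; "tcp_pos": TCP position; "tcp_rot": TCP orientation; "wrist_force": force on the tool from outside, world axes, zero at the start; "wrist_torque": the same for the moment, N m; "opening": opening from 0.0 (shut) to 1.0 (fully open).
Only numpy, scipy, OpenCV 4.12 (cv2) and the standard library are available. Lean on these libraries where they do the work, as an engineer would, in place of code of your own. Each camera call takes 0.05 s, during which the arm holds its last target. There are 200 camera calls.

### The job

Load every piece of tarnished brass hardware on the bench into the bowl of the vibratory tumbler, none standing above its rim. Then fit the lid: set it level on the bowl, turn it backward (anticlockwise from above) until it drops into the thread, and screw it forward until it is fully home. Then wind the tumbler's timer past its 30-minute top mark and turn it back to 20 minutes, leaving the other things on the bench where they stand.

Things in the scene. Friction and masses are not known exactly. Their poses are not given: they have to be found in the camera images.
- bowl_rim (a point): centre of the mouth of the tumbler's open grey bowl, level with its rim, 193 mm above the bench. The bowl is fixed: 144 mm across inside, wall 5 mm. Axes are the tumbler's: z up, x to its back, y to its left; the timer stands 170 mm away along -y. With the lid on, lid_bar is above this point by 22 mm when fully home, about 30 mm when just dropped into the thread, 34 to 42 mm on top of the ridges
- bowl_floor (a point): centre of the bowl's inner floor, 110 mm below the rim and 83 mm above the bench; axes as bowl_rim
- thread_top (a point): on the bowl's axis, 3 mm below the rim. Around the neck is a right-hand thread, 170 mm across, of four equal threads a quarter turn apart; the bowl sits turned at random, so their starts are not known. A thread starts at an 18 degree gap in the sloping upper ridge, where a lug drops 12 mm. A lid lying on the ridges must turn anticlockwise, up to 75 degrees, rising up to 8 mm, to reach the gaps
- thread_low (a point): on the bowl's axis, 31 mm below the rim, at the thread's lower end. From its start each groove goes down 8.5 mm over about 60 degrees clockwise and ends at an upright rib 85 degrees after the start. The ribs rise above the ridges and stand just behind the next gap: they stop a dropped lid turning anticlockwise, and a lid lying on the ridges turning clockwise into the thread
- lid_bar (a point): centre of the grip bar on the loose grey lid (0.3 to 0.45 kg, 184 mm across, lying bar upwards). The bar stands across the middle of the lid's disc: 120 mm long (x), 20 mm wide (y), 32 mm tall (z); this point is 16 mm below the bar's top, 16 mm above the disc's top, 22 mm above the disc's underside (which rests on the rim when home) and 51 mm above the skirt's lower edge
- lid_lugs (a point): on the lid's axis, 5 mm above the skirt's lower edge: height of the four lugs, 13 mm wide and 6 mm tall, that point inwards from the 29 mm deep skirt, two in line with the bar and two square to it. With about 2 mm of play they guide the lid on the neck. Once dropped in, the lid turns clockwise about 70 degrees, sinking 8 mm by its weight, until the ribs stop it
- timer (a joint): angle of the timer's black bar knob on the tumbler's control box, rad, growing clockwise from above. 0 = 0 minutes, 8 degrees (0.1396) a minute: 20 minutes is 2.793, the 30-minute top mark 4.189, a stop lies at 4.45. Ticks each minute, longer at each 5, broadest at 0, 10, 20, 30. Friction 0.06 N m; it stays where it is left and starts between 0 and 6 minutes
- timer_grip (a point): on the knob's axis, 105 mm above the bench, where to grip it: its bar is 52 mm long (x), 15 mm wide, 28 mm tall, on a round skirt 56 mm across; this point is 10 mm below the bar's top and 18 mm above the skirt, and turns with the knob. The white pointer line is on the bar's -x half; at 0 minutes it points to the tumbler's front (-x of bowl_rim)
- long_pull_mid (a point): centre, half-way up, of the long brass drawer pull, a D-handle standing on its two feet: 110 mm long (x), 16 mm wide (y), 40 mm tall (z); its top bar is 12 mm thick, the feet are at its ends and the space between them is open; 0.16 kg. May be absent
- short_pull_mid (a point): centre, half-way up, of the short brass drawer pull, a D-handle standing on its two feet: 80 mm long (x), 18 mm wide (y), 46 mm tall (z); its top bar is 12 mm thick; 0.16 kg. May be absent
- knob_mid (a point): centre, half-way up, of the brass door knob, standing upright on a 48 mm round foot 6 mm thick: 56 mm tall (z), head 36 mm across from 35 to 49 mm above the foot's underside, stem 18 mm; 0.2 kg. May be absent
- lever_mid (a point): middle of the length, half-way up, of the brass lever door handle: 50 mm tall (z), lever 108 mm long (x, reaching from -51 to +57 mm), 18 mm wide (y), 14 mm thick, its underside 36 mm above the bench; it stands on a round rose 50 mm across and 8 mm thick whose axis lies 34 mm to -x of this point, and balances about 25 mm to -x of it; 0.24 kg. May be absent
- polish: Bystander: blue plastic bottle of metal polish, 68 mm across, 180 mm tall; origin under its middle
- paint_tin: Bystander: steel paint tin, 86 mm across, 95 mm tall; origin under its middle
- mug: Bystander: white mug, 82 mm across, 95 mm tall; origin under its middle
- screw_jar: Bystander: glass jar with lid, 68 mm across, 90 mm tall; origin under its middle
- tape: Bystander: roll of paper tape lying flat, 90 mm across, 45 mm tall; origin under its middle
- lid: the whole lid; origin at the centre of the skirt's lower edge, 51 mm below lid_bar, axes as lid_bar

How it is judged:
By the outcome, as a careful person would: the job done as asked, in the order asked, and still so for the second after the job is handed in, with the robot touching nothing.
Of long_pull, short_pull, knob, lever only 2 to 4 are there at a start; the rules pass over those that are not, and their reading is None.
At some moment in a run one of long_pull, short_pull, knob, lever may be knocked a few centimetres aside while the robot is not near it.
Once in a run the grip may slacken for a moment while it holds something.
It also fails if it takes over 210 s, if anything falls off the work surface, if the arm or the gripper's body presses on something with over 40 N, if the wrist force passes 120 N, or if a joint passes its speed limit or range.

## Working session

There is one attempt and no reset: what is moved stays moved. The work goes in short steps, Python scripts to look and compute and a tool call to move; the robot and the scene stay as the last step left them, time stands still between calls to the robot, and variables do not carry over. Pictures are saved under pics/ and viewed, on a budget of 14 in all, crops included, one or two more only if the job needs it, and the job is handed in when it is done.

Besides the shell and the picture viewer there is one more tool, called after ">>>" as name(argument=value, ...), one argument or row to a line, values as JSON. play_rows: Moves the arm, as the interface text tells. Its arguments: {"type":"object","properties":{"motion":{"type":"array"},"force":{"type":"number"}},"required":["motion"]}

```bash
ls; mkdir -p pics; cat > h.py <<'E'
import numpy as np, cv2
from rig import env
from scipy.spatial.transform import Rotation as R
def cal(n):
    c=env.calibration(n); return np.array(c["camera_matrix"],float),np.array(c["D"],float),np.array(c["extrinsics"],float)
def pix(n,P):
    K,D,E=cal(n); P=np.atleast_2d(P).astype(float); c=P@E[:3,:3].T+E[:3,3]; c=c*[1,-1,-1]
    return cv2.projectPoints(c,np.zeros(3),np.zeros(3),K,D)[0][:,0]
def ray(n,uv):
    K,D,E=cal(n); p=cv2.undistortPoints(np.array([[uv]],float),K,D)[0,0]
    d=E[:3,:3].T@np.array([p[0],-p[1],-1]); o=-E[:3,:3].T@E[:3,3]; return o,d
def at(n,uv,z):
    o,d=ray(n,uv); return o+d*(z-o[2])/d[2]
def save(n,f,crop=None,s=1):
    im=env.get_image(n)
    if crop: x0,y0,x1,y1=crop; im=im[y0:y1,x0:x1]
    im=cv2.resize(im,None,fx=s,fy=s,interpolation=cv2.INTER_CUBIC)
    cv2.imwrite('pics/'+f,im[:,:,::-1])
def tri(a,b):
    o1,d1=ray('top',a);o2,d2=ray('side',b)
    A=np.stack([d1,-d2],1); t=np.linalg.lstsq(A,o2-o1,rcond=None)[0]
    p,q=o1+d1*t[0],o2+d2*t[1]; return (p+q)/2,np.linalg.norm(p-q)
E
python3 - <<'E'
from h import *
np.set_printoptions(precision=4,suppress=True)
save('top','t0.png',None,1.5);save('side','s0.png',None,1.5)
for n in('top','side'):
    K,D,E=cal(n);print(n,K,D,-E[:3,:3].T@E[:3,3],E[:3,:3])
s=env.sense();print(s)
E
```

```text
pics
top [[367.5678   0.     248.8553]
 [  0.     367.5678 191.0968]
 [  0.       0.       1.    ]] [-0.1106  0.      0.      0.      0.    ] [ 0.5051 -0.0814  1.2039] [[ 0.0073 -0.9997 -0.022 ]
 [ 0.997   0.0056  0.0766]
 [-0.0765 -0.0225  0.9968]]
side [[357.6456   0.     255.2707]
 [  0.     357.6456 188.2166]
 [  0.       0.       1.    ]] [0.0272 0.     0.     0.     0.    ] [ 0.3218 -0.7472  0.888 ] [[ 0.929  -0.3697  0.0162]
 [ 0.2494  0.6578  0.7107]
 [-0.2734 -0.6562  0.7034]]
{'t': 0.1, 'qpos': array([ 1.008 ,  0.2458,  1.5589,  0.    ,  1.3387, -0.1741]), 'joint_vel': array([ 0.0013, -0.0015, -0.0034,  0.0002, -0.0006,  0.0002]), 'tau': array([ -0.    , -41.6915, -31.5526,   0.0686,   0.031 ,  -0.0001]), 'tcp_pos': array([0.2461, 0.6011, 0.2154]), 'tcp_rot': array([ 0.1931,  0.9812, -0.0008, -0.0003]), 'wrist_force': array([-0.369 ,  0.0945,  1.1724]), 'wrist_torque': array([ 0.0103, -0.0221, -0.0236]), 'opening': 0.9992558783247423}
```

View pics/t0.png

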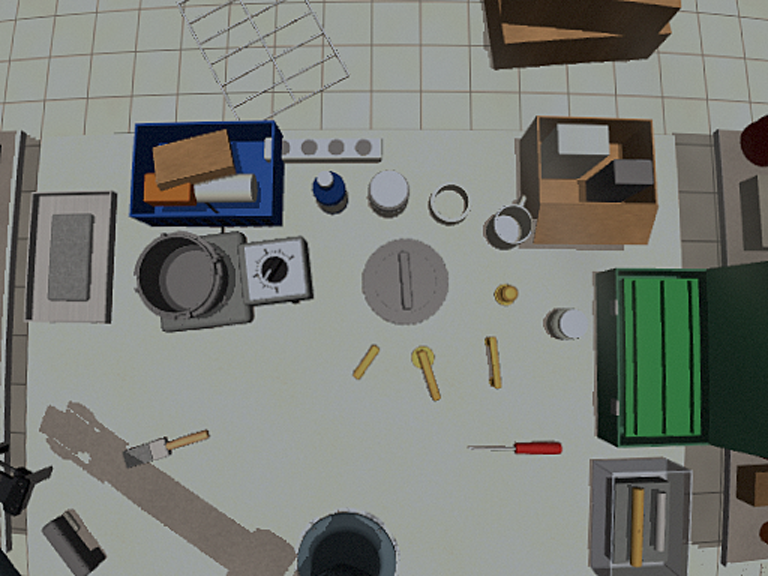

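View pics/s0.png

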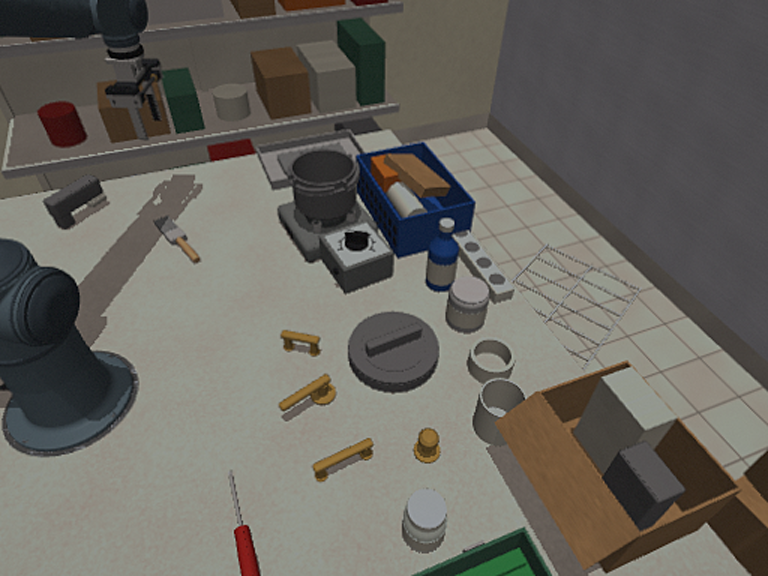

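The two views show all four brass pieces. In the 1.5x top view the short pull is at (366,362), the lever at (428,375), the long pull at (493,362) and the knob at (506,294). The lid is at (404,281), the bowl at (183,275) and the timer at (275,268).

```bash
python3 - <<'E'
from h import *
save('top','t1.png',(228,150,358,275),4.6);save('top','t2.png',(84,145,214,225),6)
E
```

```text
(no output)
```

View pics/t1.png

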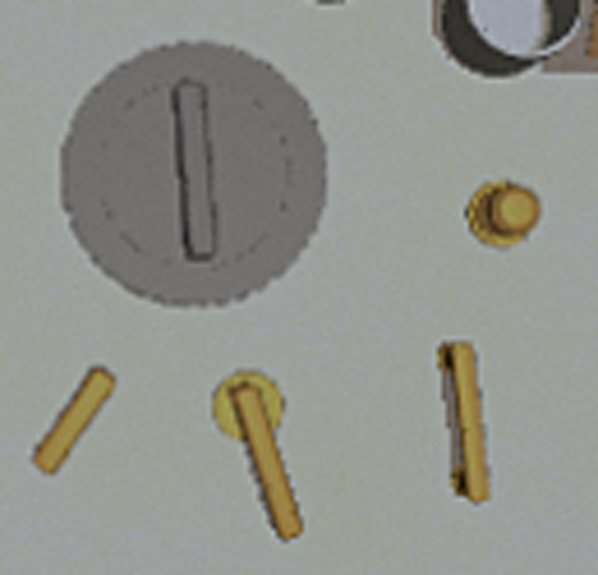

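View pics/t2.png

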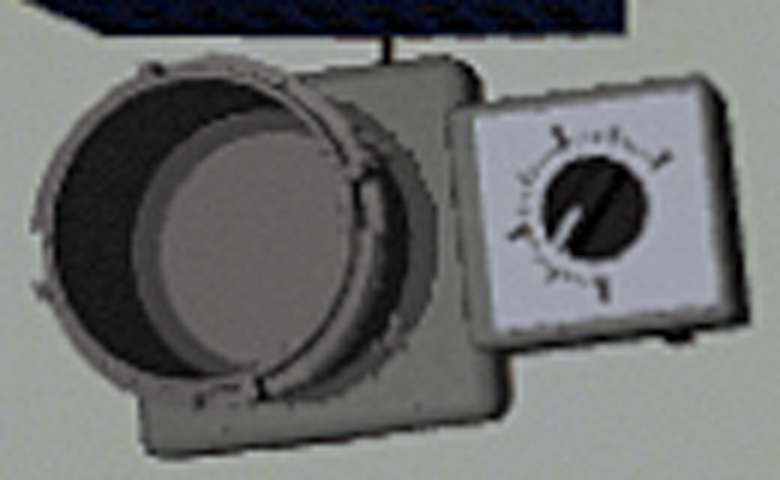

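The close crops show the lid bar top centred at (196,170), the lid disc at (194,174), the knob head at (516,210), the short pull at (74,420), the lever from (243,385) to (290,535) and the long pull's top centre at (469,421). In the other crop the bowl mouth is centred near (205,228) and the timer knob at (597,208), with the 0 mark at (603,290), 10 at (521,232), 20 at (561,138) and 30 at (662,158).

```bash
cat >> h.py <<'E'
def c2o(uv,x0,y0,s): return [(uv[0]+.5)/s-.5+x0,(uv[1]+.5)/s-.5+y0]
E
python3 - <<'E'
from h import *
np.set_printoptions(precision=4,suppress=True)
A=lambda uv,z:at('top',c2o(uv,228,150,4.6),z)
B=lambda uv,z:at('top',c2o(uv,84,145,6),z)
def seg(n,a,b,z):
    p,q=A(a,z),A(b,z);d=q-p;print(n,(p+q)/2,'len',np.linalg.norm(d),'ang',np.degrees(np.arctan2(d[1],d[0])))
seg('short',(104,367),(43,471),.046)
seg('long',(460,343),(478,500),.040)
seg('lever',(241,383),(291,538),.050)
seg('lidbar',(189,82),(202,258),.067)
print('rose',A((249,407),.008),'knobhead',A((516,210),.053),'knobfoot',A((500,215),.004),'lid',A((194,174),.035))
def circ(P,nm):
    P=np.array(P)[:,:2]; M=np.c_[2*P,np.ones(len(P))]; s=np.linalg.lstsq(M,(P**2).sum(1),rcond=None)[0]; print(nm,s[:2],np.sqrt(s[2]+s[0]**2+s[1]**2))
circ([B(u,.193) for u in [(55,240),(78,150),(130,100),(200,78),(300,110),(340,160),(355,230),(250,377),(130,360),(70,300)]],'bowl inner?')
circ([A(u,.035) for u in [(60,174),(327,174),(195,41),(193,306),(100,80),(290,82)]],'lid')
print('timer skirt', B((595,208),.087),'knob top',B((598,206),.115))
for n,u in zip((0,10,20,30),[(603,290),(521,232),(561,138),(662,158)]): print(n,B(u,.085))
c=[B((603,290),.08),B((521,232),.08),B((561,138),.08),B((662,158),.08)]
circ(c,'ticks')
print(pix('side',[[.5,.2,0]])*1.5)
for n,a,b,z in [('bowl',None,(325,165),.193),('timerskirt',None,(358,242),.09),('knobhead',None,(429,437),.053),('lidc',None,(394,343),.035),('lidbar',None,(395,337),.067),('short',None,(301,337),.046),('long',None,(344,456),.04)]:
    print(n,at('side',np.array(b)/1.5,z))
E
```

```text
short [ 0.4379 -0.0399  0.046 ] len 0.08203439748281192 ang 149.98166736613948
long [ 0.4374 -0.3108  0.04  ] len 0.10792029679051797 ang -173.54718525964947
lever [ 0.4111 -0.1708  0.05  ] len 0.10994975428638627 ang -161.85706109760974
lidbar [ 0.607  -0.1216  0.067 ] len 0.11953493363243368 ang -175.63540687450325
rose [ 0.445  -0.1619  0.008 ] knobhead [ 0.5819 -0.3414  0.053 ] knobfoot [ 0.5815 -0.3409  0.004 ] lid [ 0.6069 -0.1217  0.035 ]
bowl inner? [0.6042 0.3131] 0.07286133118512364
lid [ 0.6077 -0.1215] 0.0923915757592558
timer skirt [0.6262 0.1477 0.087 ] knob top [0.6242 0.1404 0.115 ]
0 [0.5842 0.143  0.085 ]
10 [0.6139 0.1864 0.085 ]
20 [0.6627 0.1667 0.085 ]
30 [0.6524 0.1139 0.085 ]
ticks [0.6266 0.1474] 0.04209640926686831
[[300.4168 267.2037]]
bowl [0.6096 0.314  0.193 ]
timerskirt [0.6271 0.1392 0.09  ]
knobhead [ 0.5809 -0.3462  0.053 ]
lidc [ 0.6097 -0.122   0.035 ]
lidbar [ 0.6065 -0.1322  0.067 ]
short [ 0.4368 -0.0486  0.046 ]
long [ 0.4359 -0.3199  0.04  ]
```

```bash
cat >> h.py <<'E'
np.set_printoptions(precision=4,suppress=True)
def yang():
    s=env.sense(); r=R.from_quat(s['tcp_rot']).as_matrix(); return np.degrees(np.arctan2(r[1,1],r[0,1]))
def go(x,y,z,ang=None):
    """turn first (deg), then shift in tool axes after the turn (mm)"""
    s=env.sense(); p=s['tcp_pos']; a0=yang(); a=a0 if ang is None else ang
    turn=-((a-a0+180)%360-180); t=np.radians(a); d=np.array([x,y,z])-p
    yv=np.array([np.cos(t),np.sin(t)]); xv=np.array([-yv[1],yv[0]])  # tool z down: x = y cross z
    xv=np.array([-np.sin(t),np.cos(t)])
    print('from',p,'yang %.1f j6 %.1f'%(a0,np.degrees(s['qpos'][5])),'turn %.1f'%turn,'dx %.1f dy %.1f dz %.1f mm'%(1e3*d[:2]@xv,1e3*d[:2]@yv,-1e3*d[2]))
def brass():
    im=env.get_image('top'); h=cv2.cvtColor(im,cv2.COLOR_RGB2HSV)
    m=cv2.inRange(h,(15,110,70),(32,255,255)); m[:,:]=m
    n,l,st,c=cv2.connectedComponentsWithStats(m)
    for i in range(1,n):
        if st[i,4]>=40 and 60<c[i][0]<385 and 140<c[i][1]<285:
            ys,xs=np.nonzero(l==i); W=np.array([at('top',(u,v),.045)[:2] for u,v in zip(xs,ys)])
            w,V=np.linalg.eigh(np.cov(W.T)); a=np.degrees(np.arctan2(V[1,1],V[0,1]))
            print('brass area',st[i,4],'px',c[i].round(1),'xy',W.mean(0),'ang %.1f'%a,'sd',np.sqrt(w)*1e3)
E
python3 - <<'E'
from h import *
s=env.sense();r=R.from_quat(s['tcp_rot']).as_matrix();print(r)
brass(); go(.50,.15,.30,96.5)
E
```

```text
[[-0.9254  0.3791 -0.0006]
 [ 0.3791  0.9254 -0.001 ]
 [ 0.0002 -0.0012 -1.    ]]
brass area 151 px [336.8 195.8] xy [ 0.5805 -0.3337] ang 103.5 sd [10.6145 12.3769]
brass area 180 px [329.1 241.4] xy [ 0.437  -0.3083] ang -173.3 sd [ 5.7315 32.4116]
brass area 133 px [243.7 240.9] xy [ 0.4372 -0.0403] ang 146.1 sd [ 4.8849 22.7105]
brass area 281 px [284.1 245.2] xy [ 0.4247 -0.1669] ang -160.8 sd [ 9.0827 32.5186]
from [0.2463 0.6013 0.216 ] yang 67.7 j6 -10.0 turn -28.8 dx -201.0 dy -477.1 dz -84.0 mm
```

>>> play_rows(
  motion=[
    [0,0,-0.017,-5.76,-1],
    [0,0,-0.017,-5.76,-1],
    [0,0,-0.017,-5.76,-1],
    [0,0,-0.017,-5.76,-1],
    [0,0,-0.016,-5.76,-1],
    [-0.0144,-0.034,0,0,-1],
    [-0.0144,-0.034,0,0,-1],
    [-0.0144,-0.034,0,0,-1],
    [-0.0144,-0.034,0,0,-1],
    [-0.0144,-0.034,0,0,-1],
    [-0.0144,-0.034,0,0,-1],
    [-0.0144,-0.034,0,0,-1],
    [-0.0144,-0.034,0,0,-1],
    [-0.0144,-0.034,0,0,-1],
    [-0.0144,-0.034,0,0,-1],
    [-0.0144,-0.034,0,0,-1],
    [-0.0144,-0.034,0,0,-1],
    [-0.0144,-0.034,0,0,-1],
    [-0.0144,-0.034,0,0,-1],
  ],
  force=30,
)

```text
t: 1.83
tcp_pos: [0.5013, 0.1498, 0.3005]
tcp_rot: [-0.057, 0.998, 0.0, 0.0]
wrist_force: [1.0, -0.1, -0.0]
opening: 1.001
```

```bash
python3 - <<'E'
from h import *
go(.437,-.311,.14,96.5)
E
```

```text
from [0.5013 0.1498 0.3005] yang 96.5 j6 -92.3 turn 0.0 dx 116.0 dy -450.5 dz 160.5 mm
```

>>> play_rows(
  motion=[
    [0.0083,-0.0322,0.0115,0,-1],
    [0.0083,-0.0322,0.0115,0,-1],
    [0.0083,-0.0322,0.0115,0,-1],
    [0.0083,-0.0322,0.0115,0,-1],
    [0.0083,-0.0322,0.0115,0,-1],
    [0.0083,-0.0322,0.0115,0,-1],
    [0.0083,-0.0322,0.0115,0,-1],
    [0.0083,-0.0322,0.0115,0,-1],
    [0.0083,-0.0322,0.0115,0,-1],
    [0.0083,-0.0322,0.0115,0,-1],
    [0.0083,-0.0322,0.0115,0,-1],
    [0.0083,-0.0322,0.0115,0,-1],
    [0.0083,-0.0322,0.0115,0,-1],
    [0.0083,-0.0322,0.0115,0,-1],
  ],
)

```text
t: 3.0
tcp_pos: [0.436, -0.3112, 0.1389]
tcp_rot: [-0.057, 0.998, -0.0, 0.0]
wrist_force: [0.3, 0.5, 0.2]
opening: 1.002
```

>>> play_rows(
  motion=[
    [0,0,0.023,0,-1],
    [0,0,0.023,0,-1],
    [0,0,0.023,0,-1],
    [0,0,0.022,0,-1],
    [0,0,0.022,0,-1],
    [0,0,0,0,-1],
  ],
)

```text
t: 3.5
tcp_pos: [0.434, -0.307, 0.0222]
tcp_rot: [-0.057, 0.998, 0.003, -0.003]
wrist_force: [-0.2, 0.4, -0.5]
opening: 1.001
```

>>> play_rows(
  motion=[
    [0,0,0,0,0.5],
    [0,0,0,0,1],
    [0,0,0,0,1],
    [0,0,0,0,1],
    [0,0,0,0,1],
    [0,0,0,0,1],
    [0,0,0,0,1],
    [0,0,0,0,1],
  ],
)

```text
t: 4.17
tcp_pos: [0.4366, -0.3097, 0.0267]
tcp_rot: [-0.057, 0.998, -0.0, 0.0]
wrist_force: [0.7, -0.5, 0.2]
opening: 0.466
```

```bash
python3 - <<'E'
from h import *
brass();go(.437,-.311,.026)
E
```

```text
brass area 153 px [336.8 195.9] xy [ 0.5805 -0.3336] ang 103.5 sd [10.6267 12.3152]
brass area 132 px [243.7 240.8] xy [ 0.4374 -0.0403] ang 145.9 sd [ 4.8386 22.662 ]
brass area 282 px [284.1 245.2] xy [ 0.4247 -0.1669] ang -160.8 sd [ 9.0825 32.5234]
from [ 0.4366 -0.3096  0.0266] yang 96.5 j6 -144.0 turn -0.0 dx -0.3 dy -1.4 dz 0.6 mm
```

>>> play_rows(
  motion=[
    [0,0,0,0,1],
    [0,0,0,0,1],
    [0,0,0,0,1],
    [0,0,0,0,1],
    [0,0,0,0,1],
    [0,0,0,0,1],
    [0,0,-0.02,0,1],
    [0,0,-0.03,0,1],
    [0,0,-0.035,0,1],
    [0,0,-0.035,0,1],
    [0,0,-0.035,0,1],
    [0,0,-0.035,0,1],
    [0,0,-0.035,0,1],
    [0,0,-0.035,0,1],
    [0,0,-0.02,0,1],
  ],
)

```text
t: 5.47
tcp_pos: [0.4371, -0.3101, 0.3107]
tcp_rot: [-0.057, 0.998, -0.002, 0.002]
wrist_force: [0.3, -0.3, -1.8]
opening: 0.163
```

>>> play_rows(
  motion=[
    [-0.007,0.016,0,0,1],
    [-0.014,0.0335,0,0,1],
    [-0.014,0.0335,0,0,1],
    [-0.014,0.0335,0,0,1],
    [-0.014,0.0335,0,0,1],
    [-0.014,0.0335,0,0,1],
    [-0.014,0.0335,0,0,1],
    [-0.014,0.0335,0,0,1],
    [-0.014,0.0335,0,0,1],
    [-0.014,0.0335,0,0,1],
    [-0.014,0.0335,0,0,1],
    [-0.014,0.0335,0,0,1],
    [-0.014,0.0335,0,0,1],
    [-0.014,0.0335,0,0,1],
    [-0.014,0.0335,0,0,1],
    [-0.014,0.0335,0,0,1],
    [-0.014,0.0335,0,0,1],
    [-0.007,0.016,0,0,1],
    [0,0,0,0,1],
  ],
)

```text
t: 7.05
tcp_pos: [0.608, 0.2851, 0.3048]
tcp_rot: [-0.059, 0.998, 0.0, -0.001]
wrist_force: [0.5, 0.7, -1.8]
opening: 0.166
```

```bash
python3 - <<'E'
from h import *
brass();go(.6082,.2817,.118); print(env.sense()['opening']); save('top','t3.png',(84,130,244,250),5)
E
```

```text
brass area 91 px [111.4 190.6] xy [0.5931 0.3906] ang -176.6 sd [ 5.6981 14.594 ]
brass area 152 px [336.8 195.9] xy [ 0.5804 -0.3337] ang 104.2 sd [10.625  12.3448]
brass area 133 px [243.7 240.9] xy [ 0.4372 -0.0403] ang 146.1 sd [ 4.8849 22.7105]
brass area 283 px [284.1 245.3] xy [ 0.4245 -0.1669] ang -160.9 sd [ 9.0768 32.4898]
from [0.6079 0.2832 0.305 ] yang 96.7 j6 -81.4 turn -0.0 dx -0.1 dy -1.5 dz 187.0 mm
0.16709509790047553
```

View pics/t3.png

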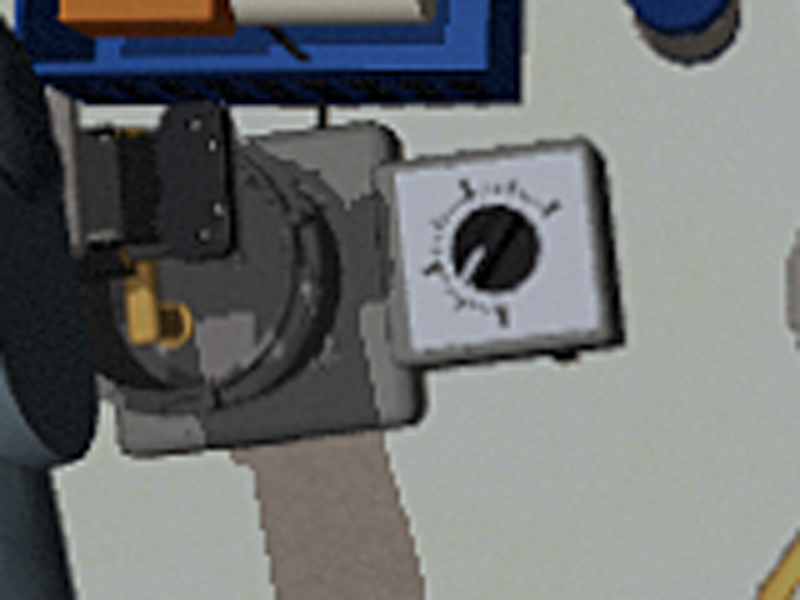

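The pull is held above the bowl and the mouth is below it as computed, so I'm lowering it in.

>>> play_rows(
  motion=[
    [0,-0.0015,0.02,0,1],
    [0,0,0.03,0,1],
    [0,0,0.03,0,1],
    [0,0,0.03,0,1],
    [0,0,0.03,0,1],
    [0,0,0.02,0,1],
    [0,0,0.015,0,1],
    [0,0,0.012,0,1],
    [0,0,0,0,1],
    [0,0,0,0,1],
    [0,0,0,0,1],
  ],
)

```text
t: 8.07
tcp_pos: [0.6092, 0.28, 0.1208]
tcp_rot: [-0.057, 0.998, -0.0, 0.001]
wrist_force: [0.2, -0.4, -1.1]
opening: 0.166
```

```bash
python3 - <<'E'
from h import *
go(.6082,.2817,.112); print(env.sense()['opening'],env.sense()['wrist_force'])
E
```

```text
from [0.6092 0.28   0.1208] yang 96.5 j6 -81.5 turn -0.0 dx 0.8 dy 1.8 dz 8.8 mm
0.16620435917108112 [ 0.2202 -0.3898 -1.1281]
```

>>> play_rows(
  motion=[
    [0,0.001,0.003,0,1],
    [0,0,0.003,0,1],
    [0,0,0,0,1],
    [0,0,0,0,0.4],
    [0,0,0,0,0.4],
    [0,0,0,0,0.4],
    [0,0,0,0,0.4],
    [0,0,0,0,0.4],
    [0,0,-0.01,0,0.4],
    [0,0,-0.03,0,0.4],
    [0,0,-0.035,0,0.4],
    [0,0,-0.035,0,0.2],
    [0,0,-0.035,0,0],
    [0,0,-0.035,0,0],
    [0,0,0,0,0],
  ],
)

```text
t: 9.32
tcp_pos: [0.6117, 0.2822, 0.3045]
tcp_rot: [-0.057, 0.998, 0.002, 0.008]
wrist_force: [-0.3, 0.3, 1.6]
opening: 0.495
```

```bash
python3 - <<'E'
from h import *
go(.46,-.14,.20,108.1);brass()
E
```

```text
from [0.6117 0.2822 0.3045] yang 96.5 j6 -81.4 turn -11.6 dx 275.4 dy -354.2 dz 104.5 mm
brass area 119 px [136.8 180.8] xy [0.6254 0.3064] ang -174.4 sd [ 4.3482 25.1408]
brass area 152 px [336.8 195.9] xy [ 0.5804 -0.3337] ang 104.2 sd [10.625  12.3448]
brass area 133 px [243.7 240.9] xy [ 0.4372 -0.0403] ang 146.1 sd [ 4.8849 22.7105]
brass area 284 px [284.1 245.3] xy [ 0.4243 -0.167 ] ang -161.0 sd [ 9.0743 32.6413]
```

>>> play_rows(
  motion=[
    [0,0,0,-5.8,0],
    [0,0,0,-5.8,0],
    [0.011,-0.013,0,0,0],
    [0.0217,-0.0264,0.011,0,0],
    [0.0217,-0.0264,0.011,0,0],
    [0.0217,-0.0264,0.011,0,0],
    [0.0217,-0.0264,0.011,0,0],
    [0.0217,-0.0264,0.011,0,0],
    [0.0217,-0.0264,0.011,0,0],
    [0.0217,-0.0264,0.011,0,0],
    [0.0217,-0.0264,0.011,0,0],
    [0.0217,-0.0264,0.011,0,0],
    [0.0217,-0.0264,0.011,0,0],
    [0.0217,-0.0264,0.011,0,0],
    [0.0217,-0.0264,0.011,0,0],
    [0.0217,-0.0264,0.011,0,0],
    [0.011,-0.013,0.011,0,0],
    [0,0,0,0,0],
    [0,0,0,0,0],
    [0,0,0,0,0],
  ],
)

```text
t: 11.03
tcp_pos: [0.4344, -0.1635, 0.1394]
tcp_rot: [-0.158, 0.987, 0.0, -0.0]
wrist_force: [-0.6, 0.3, 0.9]
opening: 0.501
```

```bash
python3 - <<'E'
from h import *
go(.437,-.163,.036,108.1);brass()
E
```

```text
from [ 0.4344 -0.1635  0.1394] yang 108.1 j6 -142.8 turn 0.0 dx -2.6 dy -0.3 dz 103.4 mm
brass area 120 px [137.  180.8] xy [0.6254 0.3061] ang -174.1 sd [ 4.6168 24.5794]
brass area 152 px [336.8 195.9] xy [ 0.5804 -0.3337] ang 104.2 sd [10.625  12.3448]
brass area 135 px [243.7 240.9] xy [ 0.437  -0.0404] ang 146.2 sd [ 4.9758 22.6818]
```

>>> play_rows(
  motion=[
    [-0.0025,0,0.025,0,0],
    [0,0,0.03,0,0],
    [0,0,0.025,0,0],
    [0,0,0.015,0,0],
    [0,0,0.008,0,0],
    [0,0,0,0,0],
    [0,0,0,0,0],
    [0,0,0,0,1],
    [0,0,0,0,1],
    [0,0,0,0,1],
    [0,0,0,0,1],
    [0,0,0,0,1],
    [0,0,0,0,1],
    [0,0,0,0,1],
    [0,0,0,0,1],
    [0,0,-0.015,0,1],
    [0,0,-0.02,0,1],
    [0,0,-0.03,0,1],
    [0,0,-0.035,0,1],
    [0,0,-0.035,0,1],
  ],
)

```text
t: 12.75
tcp_pos: [0.4354, -0.1625, 0.1711]
tcp_rot: [-0.157, 0.988, 0.001, -0.001]
wrist_force: [0.9, -0.4, -3.0]
opening: 0.198
```

```bash
python3 - <<'E'
from h import *
# bowl frame
C=np.array([.6045,.3145]);t=np.radians(6.5);u=np.array([np.cos(t),np.sin(t)]);v=np.array([-u[1],u[0]])
print(C+25*u/1e3+25*v/1e3)
go(*(C+25*u/1e3+25*v/1e3),.31,96.5);brass();print(env.sense()['opening'],env.sense()['wrist_force'],env.sense()['wrist_torque'])
E
```

```text
[0.6265 0.3422]
from [ 0.4354 -0.1625  0.1711] yang 108.1 j6 -142.6 turn 11.6 dx -247.0 dy 479.8 dz -138.9 mm
brass area 120 px [137.  180.8] xy [0.6254 0.3061] ang -174.1 sd [ 4.6168 24.5794]
brass area 152 px [336.8 195.9] xy [ 0.5804 -0.3337] ang 104.2 sd [10.625  12.3448]
brass area 136 px [243.8 241. ] xy [ 0.4369 -0.0405] ang 146.0 sd [ 4.994  22.7971]
0.19866296259206184 [ 4.4189 -1.6995  2.0552] [-0.0885 -0.3903  0.0471]
```

>>> play_rows(
  motion=[
    [0,0,-0.03,5.8,1],
    [0,0,-0.035,5.8,1],
    [0,0,-0.035,0,1],
    [-0.008,0.015,-0.03,0,1],
    [-0.0155,0.03,-0.009,0,1],
    [-0.0155,0.03,0,0,1],
    [-0.0155,0.03,0,0,1],
    [-0.0155,0.03,0,0,1],
    [-0.0155,0.03,0,0,1],
    [-0.0155,0.03,0,0,1],
    [-0.0155,0.03,0,0,1],
    [-0.0155,0.03,0,0,1],
    [-0.0155,0.03,0,0,1],
    [-0.0155,0.03,0,0,1],
    [-0.0155,0.03,0,0,1],
    [-0.0155,0.03,0,0,1],
    [-0.0155,0.03,0,0,1],
    [-0.0155,0.03,0,0,1],
    [-0.0155,0.03,0,0,1],
    [-0.008,0.015,0,0,1],
  ],
)

```text
t: 14.47
tcp_pos: [0.6289, 0.3449, 0.3075]
tcp_rot: [-0.058, 0.998, 0.0, -0.002]
wrist_force: [-0.0, -0.3, -2.9]
opening: 0.201
```

>>> play_rows(
  motion=[
    [0,0,0,0,1],
    [0,0,0,0,1],
    [0,0,0,0,1],
  ],
)

```text
t: 14.72
tcp_pos: [0.6287, 0.3409, 0.309]
tcp_rot: [-0.057, 0.998, -0.001, -0.001]
wrist_force: [0.0, 0.4, -2.5]
opening: 0.2
```

```bash
python3 - <<'E'
from h import *
go(.6265,.3422,.125,96.5);brass();print(env.sense()['opening'],env.sense()['wrist_force'],env.sense()['wrist_torque'])
save('side','s4.png',(150,70,310,190),5)
E
```

```text
from [0.6287 0.3409 0.309 ] yang 96.5 j6 -77.1 turn -0.0 dx 2.0 dy 1.6 dz 184.0 mm
brass area 121 px [136.8 181.2] xy [0.6239 0.3064] ang -174.5 sd [ 4.6081 24.2891]
brass area 173 px [ 90.2 186.4] xy [0.6065 0.4635] ang -173.9 sd [ 6.2958 25.7925]
brass area 152 px [336.8 195.9] xy [ 0.5804 -0.3337] ang 104.2 sd [10.625  12.3448]
brass area 132 px [243.7 240.9] xy [ 0.437  -0.0403] ang 146.0 sd [ 4.8542 22.7676]
0.19739575958083344 [-0.0061 -0.7954 -2.7255] [ 0.0034 -0.0387 -0.0583]
```

View pics/s4.png

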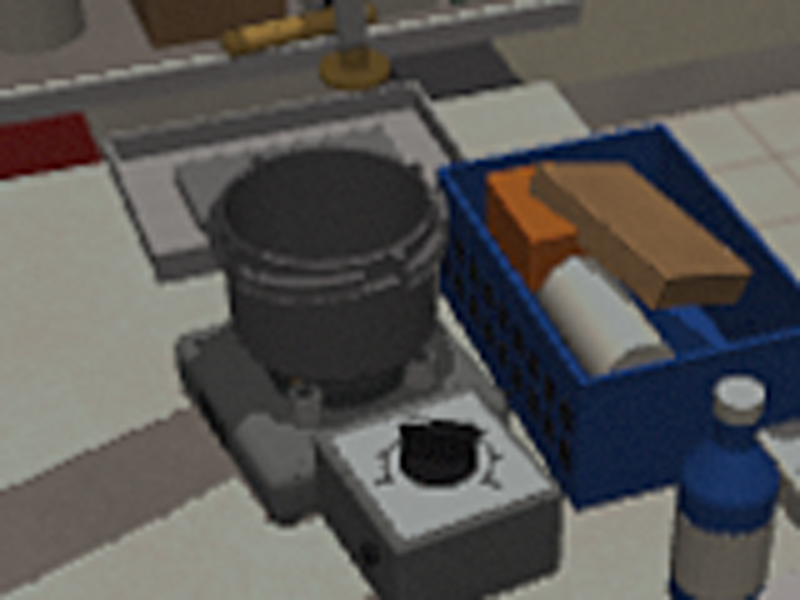

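The lever is held level above the bowl, with its rose at (355,75). I'm lowering it in.

>>> play_rows(
  motion=[
    [0.002,0.001,0.02,0,1],
    [0,0,0.03,0,1],
    [0,0,0.03,0,1],
    [0,0,0.03,0,1],
    [0,0,0.03,0,1],
    [0,0,0.02,0,1],
    [0,0,0.015,0,1],
    [0,0,0.01,0,1],
    [0,0,0,0,1],
    [0,0,0,0,1],
    [0,0,0,0,1],
    [0,0,0,0,1],
  ],
)

```text
t: 15.82
tcp_pos: [0.6282, 0.3429, 0.1278]
tcp_rot: [-0.057, 0.998, 0.0, 0.002]
wrist_force: [0.1, 0.0, -3.2]
opening: 0.199
```

```bash
python3 - <<'E'
from h import *
go(.6265,.3422,.120,96.5);print(env.sense()['opening'],env.sense()['wrist_force'],env.sense()['wrist_torque'])
E
```

```text
from [0.6282 0.3429 0.1278] yang 96.5 j6 -77.0 turn 0.0 dx 1.8 dy -0.5 dz 7.8 mm
0.19868196592820672 [ 0.0843  0.0409 -3.1676] [ 0.0868 -0.0432 -0.0114]
```

>>> play_rows(
  motion=[
    [0.0015,0,0.003,0,1],
    [0,0,0.003,0,1],
    [0,0,0,0,1],
    [0,0,0,0,0.35],
    [0,0,0,0,0.35],
    [0,0,0,0,0.35],
    [0,0,0,0,0.35],
    [0,0,0,0,0.35],
    [0,0,-0.01,0,0.35],
    [0,0,-0.03,0,0.35],
    [0,0,-0.035,0,0.35],
    [0,0,-0.035,0,0.2],
    [0,0,-0.035,7,0],
    [0,0,-0.035,7,-0.3],
    [0,0,0,7,-0.3],
    [0,0,0,7,-0.3],
    [0,0,0,7,-0.3],
    [0,0,0,7,-0.3],
    [0,0,0,7,-0.3],
    [0,0,0,7,-0.3],
  ],
)

```text
t: 17.48
tcp_pos: [0.6254, 0.3423, 0.3004]
tcp_rot: [0.421, 0.907, 0.0, 0.0]
wrist_force: [0.0, 0.2, 0.0]
opening: 0.65
```

>>> play_rows(
  motion=[
    [0,0,0,7,-0.3],
    [0,0,0,7,-0.3],
    [0,0,0,7,-0.3],
    [0,0,0,7,-0.3],
    [0,0,0,6,-0.3],
    [0,0,0,0,-0.3],
  ],
)

```text
t: 17.98
tcp_pos: [0.6255, 0.3423, 0.3004]
tcp_rot: [0.666, 0.746, 0.0, 0.0]
wrist_force: [-0.9, -0.2, -0.5]
opening: 0.648
```

```bash
python3 - <<'E'
from h import *
go(.5815,-.3412,.13);brass()
E
```

```text
from [0.6255 0.3423 0.3004] yang 6.4 j6 13.2 turn -0.0 dx -674.3 dy -120.3 dz 170.4 mm
brass area 129 px [136.8 180.9] xy [0.6251 0.3065] ang -174.0 sd [ 4.843  24.5385]
brass area 271 px [119.2 183.1] xy [0.6176 0.365 ] ang 174.0 sd [12.1099 32.7724]
brass area 152 px [336.8 195.9] xy [ 0.5804 -0.3337] ang 104.2 sd [10.625  12.3448]
brass area 133 px [243.7 240.9] xy [ 0.4372 -0.0403] ang 146.1 sd [ 4.8849 22.7105]
```

>>> play_rows(
  motion=[
    [-0.0177,-0.0032,0,0,-0.3],
    [-0.0355,-0.0063,0,0,-0.3],
    [-0.0355,-0.0063,0,0,-0.3],
    [-0.0355,-0.0063,0,0,-0.3],
    [-0.0355,-0.0063,0,0,-0.3],
    [-0.0355,-0.0063,0,0,-0.3],
    [-0.0355,-0.0063,0,0,-0.3],
    [-0.0355,-0.0063,0,0,-0.3],
    [-0.0355,-0.0063,0.01,0,-0.3],
    [-0.0355,-0.0063,0.015,0,-0.3],
    [-0.0355,-0.0063,0.015,0,-0.3],
    [-0.0355,-0.0063,0.015,0,-0.3],
    [-0.0355,-0.0063,0.015,0,-0.3],
    [-0.0355,-0.0063,0.015,0,-0.3],
    [-0.0355,-0.0063,0.015,0,-0.3],
    [-0.0355,-0.0063,0.015,0,-0.3],
    [-0.0355,-0.0063,0.015,0,-0.3],
    [-0.0355,-0.0063,0.015,0,-0.3],
    [-0.0355,-0.0063,0.015,0,-0.3],
    [-0.0177,-0.0032,0.01,0,-0.3],
  ],
)

```text
t: 19.7
tcp_pos: [0.582, -0.345, 0.1284]
tcp_rot: [0.666, 0.746, -0.0, -0.0]
wrist_force: [-0.3, 0.5, 1.4]
opening: 0.646
```

>>> play_rows(
  motion=[
    [0,0,0,0,-0.3],
    [0,0,0,0,-0.3],
    [0,0,0,0,-0.3],
  ],
)

```text
t: 19.95
tcp_pos: [0.5836, -0.3407, 0.1303]
tcp_rot: [0.665, 0.747, 0.0, 0.0]
wrist_force: [0.2, 0.6, 0.3]
opening: 0.648
```

```bash
python3 - <<'E'
from h import *
go(.5815,-.3412,.035);brass();print(pix('top',[.5815,-.3412,.05]))
E
```

```text
from [ 0.5836 -0.3407  0.1303] yang 6.6 j6 -46.5 turn -0.0 dx -0.3 dy -2.1 dz 95.3 mm
brass area 120 px [137.  180.8] xy [0.6254 0.3061] ang -174.1 sd [ 4.6168 24.5794]
brass area 303 px [119.3 183.2] xy [0.6174 0.3647] ang 175.1 sd [11.8866 32.4981]
brass area 133 px [243.7 240.9] xy [ 0.4372 -0.0403] ang 146.1 sd [ 4.8849 22.7105]
[[339.5108 195.4406]]
```

>>> play_rows(
  motion=[
    [0,-0.002,0.025,0,-0.3],
    [0,0,0.03,0,-0.3],
    [0,0,0.02,0,-0.3],
    [0,0,0.013,0,-0.3],
    [0,0,0.007,0,-0.3],
    [0,0,0,0,-0.3],
    [0,0,0,0,-0.3],
    [0,0,0,0,1],
    [0,0,0,0,1],
    [0,0,0,0,1],
    [0,0,0,0,1],
    [0,0,0,0,1],
    [0,0,0,0,1],
    [0,0,0,0,1],
    [0,0,-0.015,0,1],
    [0,0,-0.02,0,1],
    [0,0,-0.03,0,1],
    [0,0,-0.035,0,1],
    [0,0,-0.035,0,1],
    [0,0,-0.035,0,1],
  ],
)

```text
t: 21.67
tcp_pos: [0.5807, -0.341, 0.2061]
tcp_rot: [0.666, 0.746, 0.0, -0.0]
wrist_force: [1.0, -0.3, -1.3]
opening: 0.372
```

```bash
python3 - <<'E'
from h import *
C=np.array([.6045,.3145]);t=np.radians(6.5);u=np.array([np.cos(t),np.sin(t)]);v=np.array([-u[1],u[0]])
p=C-20*u/1e3-4*v/1e3;print(p,env.sense()['opening'],env.sense()['wrist_force'])
go(*p,.32);brass()
E
```

```text
[0.5851 0.3083] 0.37201176635859456 [ 0.9725 -0.2545 -1.3316]
from [ 0.5807 -0.341   0.2061] yang 6.5 j6 -46.6 turn -0.0 dx 644.6 dy 78.2 dz -113.9 mm
brass area 120 px [137.  180.8] xy [0.6254 0.3061] ang -174.1 sd [ 4.6168 24.5794]
brass area 304 px [119.3 183.3] xy [0.617  0.3648] ang 175.2 sd [11.8963 32.7334]
brass area 131 px [243.8 240.8] xy [ 0.4375 -0.0405] ang 146.1 sd [ 4.7907 22.5989]
```

>>> play_rows(
  motion=[
    [0.0163,0.002,-0.03,0,1],
    [0.034,0.0041,-0.02,0,1],
    [0.034,0.0041,-0.02,0,1],
    [0.034,0.0041,-0.02,0,1],
    [0.034,0.0041,-0.012,0,1],
    [0.034,0.0041,-0.012,0,1],
    [0.034,0.0041,0,0,1],
    [0.034,0.0041,0,0,1],
    [0.034,0.0041,0,0,1],
    [0.034,0.0041,0,0,1],
    [0.034,0.0041,0,0,1],
    [0.034,0.0041,0,0,1],
    [0.034,0.0041,0,0,1],
    [0.034,0.0041,0,0,1],
    [0.034,0.0041,0,0,1],
    [0.034,0.0041,0,0,1],
    [0.034,0.0041,0,0,1],
    [0.034,0.0041,0,0,1],
    [0.034,0.0041,0,0,1],
    [0.0163,0.002,0,0,1],
  ],
)

```text
t: 23.38
tcp_pos: [0.584, 0.3112, 0.3178]
tcp_rot: [0.665, 0.747, 0.0, -0.001]
wrist_force: [-0.4, -0.3, -2.5]
opening: 0.37
```

>>> play_rows(
  motion=[
    [0,0,0,0,1],
    [0,0,0,0,1],
    [0,0,0,0,1],
  ],
)

```text
t: 23.63
tcp_pos: [0.5852, 0.3067, 0.3182]
tcp_rot: [0.666, 0.746, -0.0, 0.0]
wrist_force: [0.6, 0.1, -2.1]
opening: 0.37
```

```bash
python3 - <<'E'
from h import *
go(.5851,.3083,.125);brass();print(env.sense()['opening'],env.sense()['wrist_force'])
E
```

```text
from [0.5852 0.3067 0.3182] yang 6.5 j6 11.4 turn -0.0 dx 1.6 dy 0.1 dz 193.2 mm
brass area 115 px [136.8 180.7] xy [0.6258 0.3065] ang -174.5 sd [ 4.3221 24.8758]
brass area 380 px [116.6 183.8] xy [0.6152 0.3738] ang 166.3 sd [17.1557 29.5822]
brass area 106 px [ 99.7 183.5] xy [0.6161 0.4311] ang -142.9 sd [ 8.6323 11.1952]
brass area 133 px [243.7 240.9] xy [ 0.4372 -0.0403] ang 146.1 sd [ 4.8849 22.7105]
0.36990902697439904 [ 0.0146 -0.3984 -1.8891]
```

```bash
python3 - <<'E'
from h import *
C=np.array([.6045,.3145]);t=np.radians(6.5);u=np.array([np.cos(t),np.sin(t)]);v=np.array([-u[1],u[0]])
for n,p,z in [('long',(137,180.8),.120),('lever+rose',(119.3,183.2),.127)]:
    d=at('top',p,z)[:2]-C; print(n,d@u*1e3,d@v*1e3)
save('top','t5.png',(84,145,184,225),7)
E
```

```text
long 9.098916622872617 -34.95036271810397
lever+rose 6.929582093935409 17.98283353203234
```

View pics/t5.png

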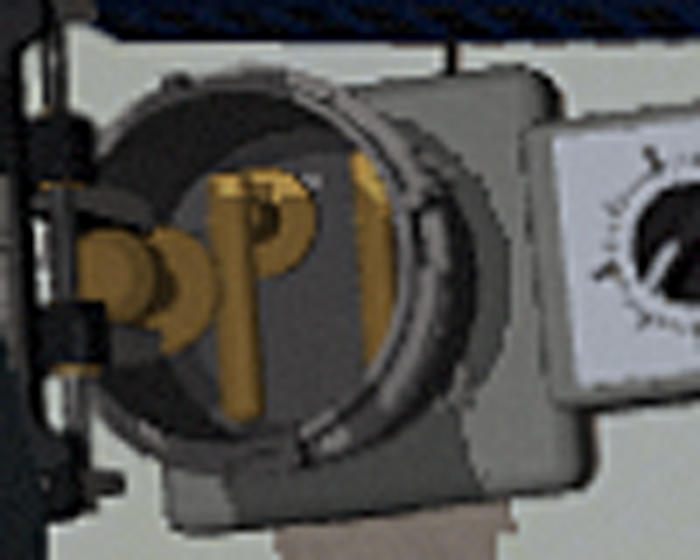

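The lever stands in the bowl on its rose, bar from (225,180) to (243,415). The long pull stands along the right wall at (375,260), so the gap for the knob is clear.

>>> play_rows(
  motion=[
    [0.0005,0,0.02,0,1],
    [0,0,0.03,0,1],
    [0,0,0.03,0,1],
    [0,0,0.03,0,1],
    [0,0,0.025,0,1],
    [0,0,0.02,0,1],
    [0,0,0.015,0,1],
    [0,0,0.01,0,1],
    [0,0,0.006,0,1],
    [0,0,0.004,0,1],
    [0,0,0,0,1],
    [0,0,0,0,1],
    [0,0,0,0,1],
  ],
)

```text
t: 24.82
tcp_pos: [0.5871, 0.302, 0.1295]
tcp_rot: [0.667, 0.745, -0.003, 0.004]
wrist_force: [0.9, -16.0, 2.2]
opening: 0.369
```

```bash
python3 - <<'E'
from h import *
go(.5851,.3083,.12);print(env.sense()['opening'],env.sense()['wrist_force'],env.sense()['wrist_torque'])
E
```

```text
from [0.5871 0.302  0.1295] yang 6.4 j6 11.4 turn -0.0 dx 6.5 dy -1.3 dz 9.5 mm
0.36924449099019196 [  0.851  -16.0177   2.2057] [-2.8868 -0.1464 -0.031 ]
```

>>> play_rows(
  motion=[
    [-0.003,0,0,0,1],
    [-0.003,0,0,0,1],
    [-0.001,0,0,0,1],
    [0,0,0,0,1],
    [0,0,0,0,1],
  ],
)

```text
t: 25.23
tcp_pos: [0.5871, 0.3, 0.1293]
tcp_rot: [0.666, 0.746, 0.0, 0.001]
wrist_force: [3.0, -6.7, 1.1]
opening: 0.367
```

```bash
python3 - <<'E'
from h import *
go(.5851,.302,.12);print(env.sense()['opening'],env.sense()['wrist_force'],env.sense()['wrist_torque'])
E
```

```text
from [0.5871 0.3    0.1293] yang 6.5 j6 10.9 turn -0.0 dx 2.2 dy -1.8 dz 9.3 mm
0.36680686514711935 [ 3.0318 -6.7036  1.0579] [-1.0509 -0.5104 -0.0542]
```

>>> play_rows(
  motion=[
    [-0.002,0,0.003,0,1],
    [0,0,0.003,0,1],
    [0,0,0,0,1],
    [0,0,0,0,0.1],
    [0,0,0,0,0.1],
    [0,0,0,0,0.1],
    [0,0,0,0,0.1],
    [0,0,-0.01,0,0.1],
    [0,0,-0.025,0,0.1],
    [0,0,-0.035,0,0.1],
    [0,0,-0.035,0,0],
    [0,0,-0.035,0,0],
    [0,0,-0.035,0,0],
  ],
)

```text
t: 26.32
tcp_pos: [0.5858, 0.2993, 0.2996]
tcp_rot: [0.666, 0.746, 0.0, -0.0]
wrist_force: [0.3, 0.1, 0.2]
opening: 0.5
```

```bash
python3 - <<'E'
from h import *
brass();go(.4379,-.04,.15,60)
print(env.sense()['opening'],env.sense()['wrist_force'])
E
```

```text
brass area 599 px [123.4 185.3] xy [0.6106 0.3509] ang 156.6 sd [28.6857 29.9878]
brass area 133 px [243.7 240.9] xy [ 0.4372 -0.0403] ang 146.1 sd [ 4.8849 22.7105]
from [0.5888 0.3003 0.309 ] yang 6.5 j6 10.7 turn -53.5 dx -39.5 dy -370.2 dz 159.0 mm
0.49806284487657904 [0.7593 0.3763 6.092 ]
```

>>> play_rows(
  motion=[
    [0,0,0,-6.6,0],
    [0,0,0,-6.6,0],
    [0,0,0,-6.6,0],
    [0,0,0,-6.6,0],
    [0,0,0,-6.6,0],
    [0,0,0,-6.6,0],
    [0,0,0,-6.5,0],
    [0,0,0,-6.5,0],
    [-0.002,-0.0155,0,0,0],
    [-0.0038,-0.0308,0,0,0],
    [-0.0038,-0.0308,0,0,0],
    [-0.0038,-0.0308,0.01,0,0],
    [-0.0038,-0.0308,0.02,0,0],
    [-0.0038,-0.0308,0.02,0,0],
    [-0.0038,-0.0308,0.02,0,0],
    [-0.0038,-0.0308,0.02,0,0],
    [-0.0038,-0.0308,0.02,0,0],
    [-0.0038,-0.0308,0.02,0,0],
    [-0.0038,-0.0308,0.02,0,0],
    [-0.0057,-0.0463,0.01,0,0],
  ],
)

```text
t: 28.03
tcp_pos: [0.436, -0.0362, 0.1365]
tcp_rot: [0.265, 0.964, 0.0, -0.002]
wrist_force: [-0.0, -1.0, -0.9]
opening: 0.5
```

>>> play_rows(
  motion=[
    [0,0,0,0,0],
    [0,0,0,0,0],
    [0,0,0,0,0],
  ],
)

```text
t: 28.28
tcp_pos: [0.4385, -0.0362, 0.1394]
tcp_rot: [0.267, 0.964, 0.0, 0.001]
wrist_force: [-0.9, 0.3, -0.1]
opening: 0.501
```

```bash
python3 - <<'E'
from h import *
brass();go(.4375,-.04,.032,59)
print(env.sense()['opening'],env.sense()['wrist_force'])
save('top','t6.png',(84,145,264,275),4.4)
E
```

```text
brass area 659 px [123.4 185.2] xy [0.6109 0.351 ] ang -170.2 sd [29.4474 30.1348]
from [ 0.4388 -0.0357  0.1395] yang 59.2 j6 -78.7 turn 0.2 dx -1.1 dy -4.3 dz 107.5 mm
0.4995120619443387 [-0.7902  1.6835  0.3332]
```

View pics/t6.png

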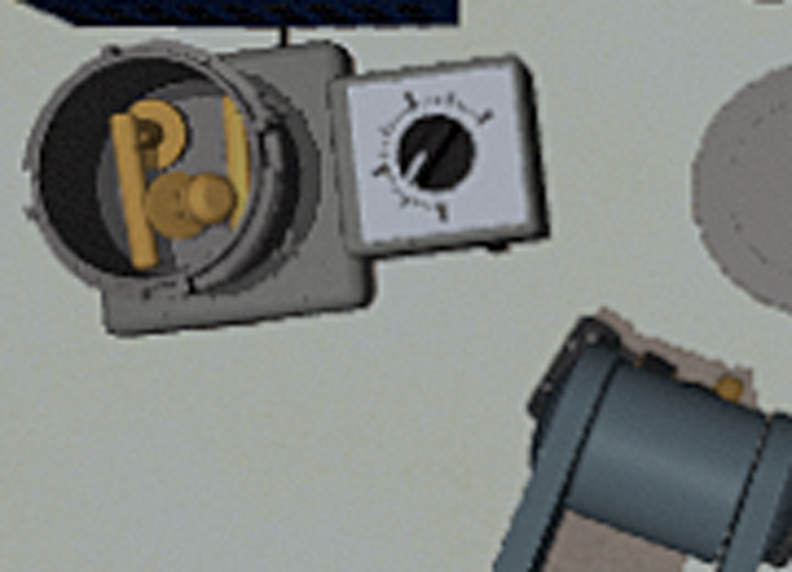

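The three pieces are in the bowl: the lever at (130,190), the long pull at (237,150), and the knob at (190,200) leaning a little but low. The short pull at (730,390) is under the gripper.

>>> play_rows(
  motion=[
    [-0.001,-0.004,0.02,0,0],
    [0,0,0.03,0,0],
    [0,0,0.025,0,0],
    [0,0,0.015,0,0],
    [0,0,0.01,0,0],
    [0,0,0.006,0,0],
    [0,0,0,0,0],
    [0,0,0,0,1],
    [0,0,0,0,1],
    [0,0,0,0,1],
    [0,0,0,0,1],
    [0,0,0,0,1],
    [0,0,0,0,1],
    [0,0,0,0,1],
    [0,0,0,0,1],
    [0,0,-0.015,0,1],
    [0,0,-0.025,0,1],
    [0,0,-0.03,0,1],
    [0,0,-0.035,0,1],
    [0,0,-0.035,0,1],
  ],
)

```text
t: 30.05
tcp_pos: [0.4354, -0.0397, 0.173]
tcp_rot: [0.266, 0.964, 0.0, -0.002]
wrist_force: [0.5, 0.4, -1.6]
opening: 0.193
```

>>> play_rows(
  motion=[
    [0,0,-0.035,6.6,1],
    [0,0,-0.035,6.6,1],
    [0,0,-0.035,6.6,1],
    [0,0,-0.035,6.6,1],
    [0,0,0,6.6,1],
    [0,0,0,6.6,1],
    [0,0,0,6.6,1],
    [0,0,0,6.5,1],
    [0,0,0,0,1],
  ],
)

```text
t: 30.8
tcp_pos: [0.4363, -0.04, 0.3118]
tcp_rot: [0.667, 0.745, -0.0, -0.001]
wrist_force: [0.3, -1.1, -1.6]
opening: 0.191
```

```bash
python3 - <<'E'
from h import *
C=np.array([.6045,.3145]);t=np.radians(6.5);u=np.array([np.cos(t),np.sin(t)]);v=np.array([-u[1],u[0]])
p=C+28*u/1e3+5*v/1e3;print(p,env.sense()['opening'],env.sense()['wrist_force'])
go(*p,.31,6.5);brass()
E
```

```text
[0.6318 0.3226] 0.19092757271953514 [ 0.3108 -1.1267 -1.6372]
from [ 0.4363 -0.04    0.3118] yang 6.3 j6 -26.4 turn -0.2 dx 338.2 dy 235.3 dz 1.8 mm
brass area 662 px [123.3 185.1] xy [0.6111 0.3513] ang -157.2 sd [29.3419 30.1525]
```

>>> play_rows(
  motion=[
    [0.014,0.0098,0,0,1],
    [0.0282,0.0196,0,0,1],
    [0.0282,0.0196,0,0,1],
    [0.0282,0.0196,0,0,1],
    [0.0282,0.0196,0,0,1],
    [0.0282,0.0196,0,0,1],
    [0.0282,0.0196,0,0,1],
    [0.0282,0.0196,0,0,1],
    [0.0282,0.0196,0,0,1],
    [0.0282,0.0196,0,0,1],
    [0.0282,0.0196,0,0,1],
    [0.0282,0.0196,0,0,1],
    [0.014,0.0098,0,0,1],
    [0,0,0,0,1],
    [0,0,0,0,1],
    [0,0,0.02,0,1],
    [0,0,0.03,0,1],
    [0,0,0.03,0,1],
    [0,0,0.02,0,1],
    [0,0,0.01,0,1],
  ],
)

```text
t: 32.52
tcp_pos: [0.6305, 0.3202, 0.1985]
tcp_rot: [0.666, 0.746, -0.003, -0.002]
wrist_force: [0.0, -0.4, -1.9]
opening: 0.189
```

```bash
python3 - <<'E'
from h import *
go(.6318,.3226,.16,6.5);print(env.sense()['opening'],env.sense()['wrist_force'])
E
```

```text
from [0.6305 0.3202 0.1985] yang 6.4 j6 11.3 turn -0.1 dx 2.2 dy 1.6 dz 38.5 mm
0.1889761091766185 [ 0.0203 -0.4099 -1.8704]
```

>>> play_rows(
  motion=[
    [0.001,0.001,0.012,0,1],
    [0,0,0.01,0,1],
    [0,0,0.008,0,1],
    [0,0,0.005,0,1],
    [0,0,0,0,1],
    [0,0,0,0,1],
  ],
)

```text
t: 33.02
tcp_pos: [0.6337, 0.3234, 0.1681]
tcp_rot: [0.666, 0.746, 0.0, 0.0]
wrist_force: [-0.1, -0.7, -2.0]
opening: 0.192
```

```bash
python3 - <<'E'
from h import *
go(.6318,.3226,.16,6.5);print(env.sense()['opening'],env.sense()['wrist_force'])
E
```

```text
from [0.6337 0.3234 0.1681] yang 6.4 j6 11.5 turn -0.1 dx -0.6 dy -2.0 dz 8.1 mm
0.1915342435617834 [-0.0545 -0.7287 -1.9784]
```

>>> play_rows(
  motion=[
    [0,-0.001,0.005,0,1],
    [0,0,0.005,0,1],
    [0,0,0.005,0,1],
    [0,0,0,0,1],
    [0,0,0,0,1],
  ],
)

```text
t: 33.43
tcp_pos: [0.6362, 0.3217, 0.1601]
tcp_rot: [0.666, 0.746, 0.002, 0.004]
wrist_force: [-3.4, -8.3, 18.3]
opening: 0.19
```

```bash
python3 - <<'E'
from h import *
go(.6318,.3226,.15,6.5);print(env.sense()['opening'],env.sense()['wrist_force'])
E
```

```text
from [0.6362 0.3217 0.1601] yang 6.4 j6 11.5 turn -0.1 dx 1.4 dy -4.2 dz 10.1 mm
0.18968618780467955 [-3.447  -8.2598 18.3308]
```

>>> play_rows(
  motion=[
    [0,0,-0.003,0,1],
    [0,0,0,0,0.35],
    [0,0,0,0,0.35],
    [0,0,0,0,0.35],
    [0,0,0,0,0.35],
    [0,0,-0.01,0,0.35],
    [0,0,-0.02,0,0.35],
    [0,0,-0.035,0,0.35],
    [0,0,-0.035,0,0.2],
    [0,0,-0.035,0,0],
    [0,0,-0.015,0,0],
    [-0.02,0,0,0,0],
    [-0.035,0,0,0,0],
    [-0.035,0,0,0,0],
    [-0.035,0,0,0,0],
    [-0.035,0,0,0,0],
    [-0.035,0,0,0,0],
    [-0.035,0,0,0,0],
    [-0.035,0,0,0,0],
    [-0.035,0,0,0,0],
  ],
)

```text
t: 35.1
tcp_pos: [0.666, 0.0236, 0.3064]
tcp_rot: [0.666, 0.746, 0.0, 0.0]
wrist_force: [0.7, 0.6, -0.9]
opening: 0.501
```

```bash
python3 - <<'E'
from h import *
go(.607,-.122,.15,94.4)
a=cv2.resize(env.get_image('top')[140:225,84:214],None,fx=6,fy=6,interpolation=cv2.INTER_CUBIC)
cv2.imwrite('pics/t7.png',a[:,:,::-1])
E
```

```text
from [0.666  0.0236 0.3064] yang 6.4 j6 -14.1 turn -88.0 dx 70.0 dy -140.6 dz 156.4 mm
```

View pics/t7.png

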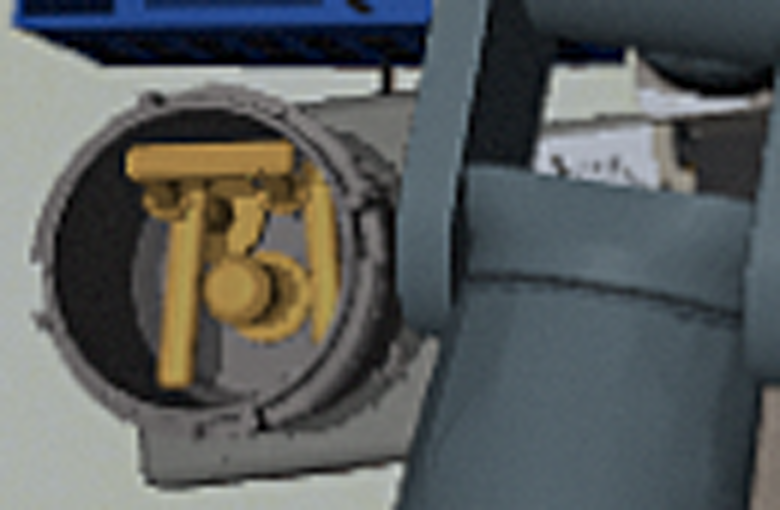

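All four pieces now lie inside the bowl. The short pull stands across the lever at (210,160), and its image length puts its top near 145 mm, below the rim. The ribs show at (150,68) and (262,388) in the crops, i.e. world angles of about 20° modulo 90°, so the gaps should be near 6° modulo 90°. Next is the lid.

>>> play_rows(
  motion=[
    [0,0,0,7.1,0],
    [0,0,0,7.1,0],
    [0,0,0,7.1,0],
    [0,0,0,7.1,0],
    [0,0,0,7.1,0],
    [0,0,0,7.1,0],
    [0,0,0,7.1,0],
    [0,0,0,7.1,0],
    [0,0,0,7.1,0],
    [0,0,0,7.1,0],
    [0,0,0,7.1,0],
    [0,0,0,7.1,0],
    [0,0,0,6.8,0],
    [-0.0117,0.0234,0.02,0,0],
    [-0.0117,0.0234,0.025,0,0],
    [-0.0117,0.0234,0.03,0,0],
    [-0.0117,0.0234,0.03,0,0],
    [-0.0117,0.0234,0.03,0,0],
    [-0.0117,0.0234,0.03,0,0],
    [0,0,0,0,0],
  ],
)

```text
t: 36.82
tcp_pos: [0.6018, -0.1219, 0.134]
tcp_rot: [0.999, 0.037, -0.006, -0.002]
wrist_force: [-1.1, -0.6, -0.7]
opening: 0.501
```

>>> play_rows(
  motion=[
    [0,0,0,0,0],
    [0,0,0,0,0],
  ],
)

```text
t: 36.98
tcp_pos: [0.6081, -0.12, 0.1423]
tcp_rot: [0.999, 0.039, 0.001, 0.0]
wrist_force: [0.8, -1.7, 0.1]
opening: 0.498
```

```bash
python3 - <<'E'
from h import *
go(.607,-.1218,.05,-85.6)
E
```

```text
from [ 0.6081 -0.12    0.1423] yang -85.6 j6 63.9 turn 0.0 dx -1.2 dy 1.7 dz 92.3 mm
```

>>> play_rows(
  motion=[
    [-0.001,0.0015,0.025,0,0],
    [0,0,0.025,0,0],
    [0,0,0.018,0,0],
    [0,0,0.012,0,0],
    [0,0,0.008,0,0],
    [0,0,0.004,0,0],
    [0,0,0,0,0],
    [0,0,0,0,0],
  ],
  force=45,
)

```text
t: 37.65
tcp_pos: [0.6071, -0.122, 0.05]
tcp_rot: [0.999, 0.039, 0.001, 0.0]
wrist_force: [0.1, -0.4, -0.1]
opening: 0.503
```

```bash
python3 - <<'E'
from h import *
go(.607,-.1218,.05,-85.6);print(env.sense()['wrist_force'])
E
```

```text
from [ 0.6071 -0.122   0.05  ] yang -85.6 j6 63.7 turn 0.0 dx -0.1 dy -0.2 dz -0.0 mm
[ 0.1303 -0.4418 -0.1189]
```

>>> play_rows(
  motion=[
    [0,0,0,0,1],
    [0,0,0,0,1],
    [0,0,0,0,1],
    [0,0,0,0,1],
    [0,0,0,0,1],
    [0,0,0,0,1],
    [0,0,0,0,1],
    [0,0,0,0,1],
    [0,0,0,0,1],
    [0,0,-0.01,0,1],
    [0,0,-0.02,0,1],
    [0,0,-0.025,0,1],
    [0,0,-0.03,0,1],
    [0,0,-0.03,0,1],
    [0,0,-0.03,0,1],
    [0,0,-0.03,0,1],
    [0,0,-0.03,0,1],
    [0,0,-0.03,0,1],
    [0,0,-0.025,0,1],
    [0,0,0,0,1],
  ],
)

```text
t: 39.32
tcp_pos: [0.6081, -0.1224, 0.3152]
tcp_rot: [0.999, 0.039, 0.005, 0.002]
wrist_force: [0.7, 0.3, -2.0]
opening: 0.213
```

>>> play_rows(
  motion=[
    [0,0,0,-7,1],
    [0,0,0,-7,1],
    [0,0,0,-7,1],
    [0,0,0,-7,1],
    [0,0,0,-7,1],
    [0,0,0,-7,1],
    [0,0,0,-7,1],
    [0,0,0,-7,1],
    [0,0,0,0,1],
    [0,0,0,0,1],
  ],
)

```text
t: 40.15
tcp_pos: [0.6053, -0.1215, 0.3065]
tcp_rot: [0.865, 0.502, -0.001, -0.001]
wrist_force: [-0.6, -0.1, -3.6]
opening: 0.211
```

```bash
python3 - <<'E'
from h import *
go(.6045,.3145,.31,-28);print(env.sense()['wrist_force'],env.sense()['opening'])
save('top','t8.png',(200,110,300,210),6)
E
```

```text
from [ 0.6053 -0.1215  0.3065] yang -29.8 j6 7.9 turn -1.8 dx 384.6 dy -205.4 dz -3.5 mm
[-0.5828 -0.0881 -3.5913] 0.21074691932209338
```

View pics/t8.png

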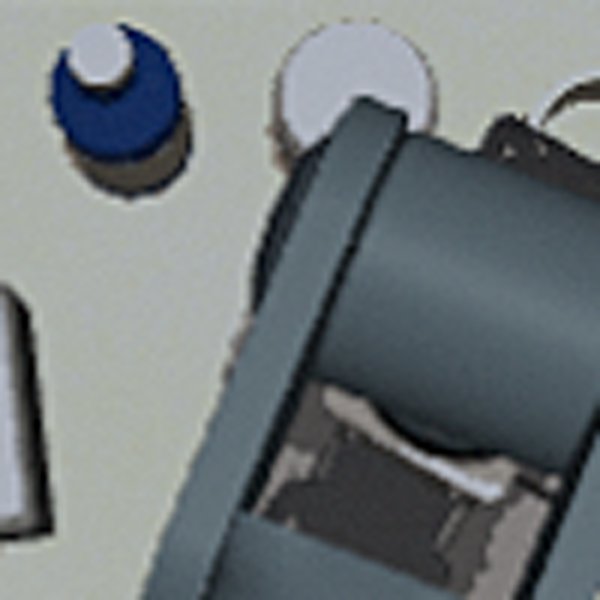

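The top view shows mostly the arm above the lifted lid, with the bottle at (115,90) and the tin at (355,90) untouched, so it says nothing more about the lid. I'm moving the lid over the bowl and cross-checking the bowl centre from the earlier side crop.

>>> play_rows(
  motion=[
    [0.0128,-0.0068,0,-1,1],
    [0.0256,-0.0137,0,0,1],
    [0.0256,-0.0137,0,0,1],
    [0.0256,-0.0137,0,0,1],
    [0.0256,-0.0137,0,0,1],
    [0.0256,-0.0137,0,0,1],
    [0.0256,-0.0137,0,0,1],
    [0.0256,-0.0137,0,0,1],
    [0.0256,-0.0137,0,0,1],
    [0.0256,-0.0137,0,0,1],
    [0.0256,-0.0137,0,0,1],
    [0.0256,-0.0137,0,0,1],
    [0.0256,-0.0137,0,0,1],
    [0.0256,-0.0137,0,0,1],
    [0.0256,-0.0137,0,0,1],
    [0.0128,-0.0068,0,0,1],
    [0,0,0,0,1],
    [0,0,0,0,1],
    [0,0,0,0,1],
  ],
)

```text
t: 41.78
tcp_pos: [0.6096, 0.3129, 0.3085]
tcp_rot: [0.86, 0.51, -0.0, 0.0]
wrist_force: [-0.3, -0.8, -3.3]
opening: 0.212
```

```bash
python3 - <<'E'
from h import *
go(.6045,.3145,.26,-28);print(env.sense()['wrist_force'],env.sense()['opening'])
im=cv2.imread('pics/s4.png')
# overlay predicted rim circles on the clean side image to judge the centre
ang=np.radians(np.arange(0,360,6))
for c,col in [((.6045,.3145),(0,255,0)),((.608,.3165),(0,0,255))]:
    for r,z in [(.072,.193),(.077,.193)]:
        P=np.c_[c[0]+r*np.cos(ang),c[1]+r*np.sin(ang),0*ang+z]
        for p in (pix('side',P)-[150,70]+.5)*5-.5: cv2.circle(im,tuple(int(round(x)) for x in p),1,col,-1)
im=im[110:310,180:480]
a=cv2.resize(im,None,fx=1.3,fy=1.3)
im=cv2.imread('pics/t7.png')
for c,col in [((.6045,.3145),(0,255,0)),((.608,.3165),(0,0,255))]:
    for r,z in [(.072,.193),(.077,.193)]:
        P=np.c_[c[0]+r*np.cos(ang),c[1]+r*np.sin(ang),0*ang+z]
        for p in (pix('top',P)-[84,140]+.5)*6-.5: cv2.circle(im,tuple(int(round(x)) for x in p),1,col,-1)
b=im[70:450,10:410]
b=cv2.resize(b,(400,380));out=np.zeros((380,790,3),np.uint8);out[:260,:390]=a;out[:380,390:]=b
cv2.imwrite('pics/ov.png',out)
E
```

```text
from [0.6096 0.3129 0.3085] yang -28.6 j6 46.4 turn -0.6 dx -0.9 dy -5.2 dz 48.5 mm
[-0.3455 -0.8258 -3.3172] 0.2118109697229628
```

View pics/ov.png

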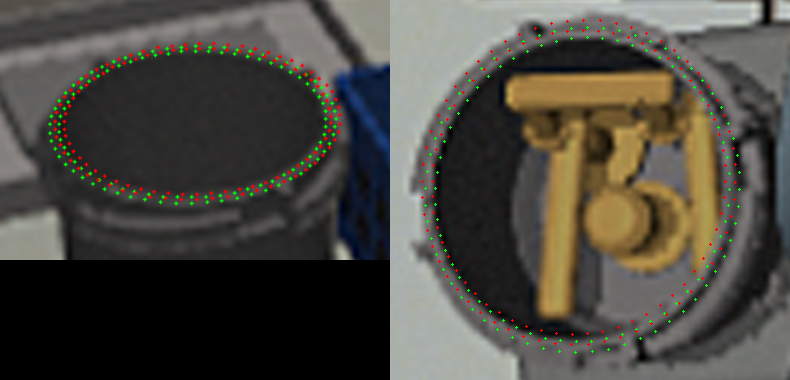

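The green circles (centre 0.6045, 0.3145) fit the rim in both views, so I'll use that centre for the lid.

>>> play_rows(
  motion=[
    [-0.001,-0.005,0.01,0,1],
    [0,0,0.015,0,1],
    [0,0,0.015,0,1],
    [0,0,0.008,0,1],
    [0,0,0,0,1],
    [0,0,0,0,1],
    [0,0,0,0,1],
    [0,0,0,0,1],
    [0,0,0,0,1],
    [0,0,0,0,1],
  ],
)

```text
t: 42.62
tcp_pos: [0.6051, 0.3152, 0.2616]
tcp_rot: [0.86, 0.511, 0.001, 0.0]
wrist_force: [-0.2, 0.1, -3.4]
opening: 0.208
```

```bash
python3 - <<'E'
from h import *
go(.6045,.3142,.236,-28);print(env.sense()['wrist_force'],env.sense()['opening'])
E
```

```text
from [0.6051 0.3152 0.2616] yang -28.6 j6 46.6 turn -0.6 dx -1.2 dy -0.0 dz 25.6 mm
[-0.2487  0.1132 -3.3822] 0.2081112434608442
```

>>> play_rows(
  motion=[
    [-0.001,0,0.008,0,1],
    [0,0,0.006,0,1],
    [0,0,0.004,0,1],
    [0,0,0.004,0,1],
    [0,0,0,0,1],
    [0,0,0,0,1],
    [0,0,0,0,1],
  ],
)

```text
t: 43.2
tcp_pos: [0.6043, 0.3144, 0.2388]
tcp_rot: [0.86, 0.511, 0.0, -0.0]
wrist_force: [-0.5, -0.1, -3.0]
opening: 0.208
```

```bash
python3 - <<'E'
from h import *
go(.6045,.3142,.232,-28);s=env.sense();print(s['wrist_force'],s['wrist_torque'],s['opening'])
E
```

```text
from [0.6043 0.3144 0.2388] yang -28.6 j6 46.5 turn -0.6 dx -0.0 dy 0.3 dz 6.8 mm
[-0.5306 -0.0577 -2.9667] [0.0197 0.1221 0.0311] 0.20786254982788557
```

>>> play_rows(
  motion=[
    [0,0,0.002,0,1],
    [0,0,0.002,0,1],
    [0,0,0.002,0,1],
    [0,0,0,0,1],
    [0,0,0,0,1],
    [0,0,0,0,1],
  ],
)

```text
t: 43.7
tcp_pos: [0.6042, 0.3144, 0.2324]
tcp_rot: [0.86, 0.511, -0.0, -0.0]
wrist_force: [-0.2, 1.4, -3.7]
opening: 0.205
```

```bash
python3 - <<'E'
from h import *
go(.6045,.3142,.232,-28);s=env.sense();print(s['wrist_force'],s['wrist_torque'],s['opening'])
E
```

```text
from [0.6042 0.3144 0.2324] yang -28.6 j6 46.5 turn -0.6 dx 0.0 dy 0.4 dz 0.4 mm
[-0.1613  1.4418 -3.6802] [ 0.2036  0.1681 -0.0333] 0.20514523487016303
```

>>> play_rows(
  motion=[
    [0,0,0.0015,0,1],
    [0,0,0.0015,0,1],
    [0,0,0.0015,0,1],
    [0,0,0,0,1],
    [0,0,0,0,1],
    [0,0,0,0,1],
  ],
)

```text
t: 44.2
tcp_pos: [0.6044, 0.3145, 0.2291]
tcp_rot: [0.86, 0.511, 0.0, -0.0]
wrist_force: [-1.9, 1.6, 3.2]
opening: 0.21
```

```bash
python3 - <<'E'
from h import *
go(.6045,.3142,.232,-28);s=env.sense();print(s['wrist_force'],s['wrist_torque'],s['opening'])
E
```

```text
from [0.6044 0.3145 0.2291] yang -28.6 j6 46.5 turn -0.6 dx -0.2 dy 0.2 dz -2.9 mm
[-1.9449  1.6259  3.1845] [0.2099 0.9199 0.0275] 0.20965943737258494
```

The lid touched down at the height predicted, with lid_bar about 37 mm above the rim. I'll loosen the fingers to a slack fit so the lid can ride freely, raise them a little, and turn back.

>>> play_rows(
  motion=[
    [0,0,0,0,0.52],
    [0,0,0,0,0.52],
    [0,0,0,0,0.52],
    [0,0,-0.003,0,0.52],
    [0,0,-0.003,0,0.52],
    [0,0,-0.002,0,0.52],
    [0,0,0,0,0.52],
    [0,0,0,0,0.52],
  ],
)

```text
t: 44.87
tcp_pos: [0.6045, 0.3143, 0.2366]
tcp_rot: [0.86, 0.511, 0.0, 0.0]
wrist_force: [-0.1, -0.0, -0.4]
opening: 0.244
```

```bash
cat >> h.py <<'E'
def st():
    s=env.sense();print('tcp',s['tcp_pos'],'yang %.1f'%yang(),'j6 %.1f'%np.degrees(s['qpos'][5]),'F',s['wrist_force'],'T',s['wrist_torque'],'op %.3f'%s['opening'])
E
python3 -c "
from h import *
st()"
```

```text
tcp [0.6045 0.3143 0.2366] yang -28.6 j6 46.5 F [-0.1293 -0.0456 -0.3792] T [-0.0983  0.116   0.0361] op 0.244
```

>>> play_rows(
  motion=[
    [0,0,0,-3,0.52],
    [0,0,0,-3,0.52],
    [0,0,0,-3,0.52],
    [0,0,0,-3,0.52],
    [0,0,0,-3,0.52],
    [0,0,0,-3,0.52],
    [0,0,0,-3,0.52],
    [0,0,0,-3,0.52],
    [0,0,0,-3,0.52],
    [0,0,0,0,0.52],
  ],
)

```text
t: 45.7
tcp_pos: [0.605, 0.3148, 0.2381]
tcp_rot: [0.717, 0.697, 0.002, 0.0]
wrist_force: [-0.1, 1.9, 5.4]
opening: 0.248
```

```bash
python3 -c "
from h import *
st()"
```

```text
tcp [0.605  0.3148 0.2381] yang -1.5 j6 19.5 F [-0.0632  1.9145  5.442 ] T [ 0.1284  0.1428 -0.3078] op 0.248
```

>>> play_rows(
  motion=[
    [0,0,0,-2.5,0.52],
    [0,0,0,-2.5,0.52],
    [0,0,0,-2.5,0.52],
    [0,0,0,-2.5,0.52],
    [0,0,0,0,0.52],
  ],
)

```text
t: 46.12
tcp_pos: [0.6053, 0.3152, 0.2393]
tcp_rot: [0.653, 0.757, 0.002, 0.0]
wrist_force: [-1.4, 1.9, 8.6]
opening: 0.248
```

```bash
python3 -c "
from h import *
st()"
```

```text
tcp [0.6053 0.3152 0.2393] yang 8.4 j6 9.6 F [-1.4486  1.8628  8.5683] T [ 0.4983  0.3332 -0.4971] op 0.248
```

>>> play_rows(
  motion=[
    [0,0,-0.003,0,0.48],
    [0,0,-0.002,0,0.48],
    [0,0,0,0,0.48],
    [0,0,0,0,0.48],
  ],
)

```text
t: 46.45
tcp_pos: [0.6044, 0.3141, 0.241]
tcp_rot: [0.653, 0.757, -0.0, 0.0]
wrist_force: [0.3, 1.0, 2.2]
opening: 0.259
```

```bash
python3 -c "
from h import *
st()"
```

```text
tcp [0.6044 0.3141 0.241 ] yang 8.4 j6 9.5 F [0.3269 1.002  2.2365] T [-0.0411 -0.1591  0.0389] op 0.259
```

>>> play_rows(
  motion=[
    [0,0,0,-2.5,0.48],
    [0,0,0,-2.5,0.48],
    [0,0,0,-2.5,0.48],
    [0,0,0,-2.5,0.48],
    [0,0,0,0,0.48],
  ],
)

```text
t: 46.87
tcp_pos: [0.604, 0.314, 0.2406]
tcp_rot: [0.585, 0.811, -0.001, -0.0]
wrist_force: [0.0, -0.3, -0.4]
opening: 0.261
```

```bash
python3 -c "
from h import *
st()
a=cv2.resize(env.get_image('side')[75:145,180:260],None,fx=8,fy=8,interpolation=cv2.INTER_CUBIC)
cv2.imwrite('pics/s9.png',a[:,:,::-1])"
```

```text
tcp [0.604  0.314  0.2406] yang 18.5 j6 -0.5 F [ 0.0059 -0.3257 -0.3863] T [-0.0449  0.0289 -0.0735] op 0.261
```

View pics/s9.png

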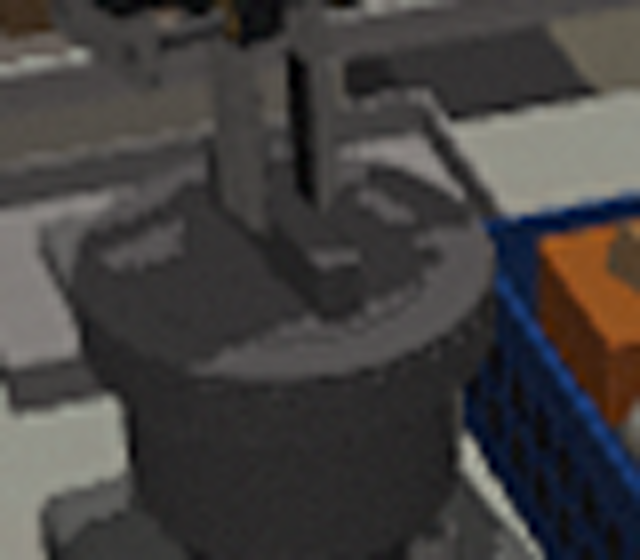

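The lid lies level on the bowl with the bar between the fingers. The near edge of its top is lowest at about (290,378) in the crop. I'm comparing that with the expected heights.

```bash
python3 - <<'E'
from h import *
ang=np.radians(np.arange(0,360,2))
for h in (22,30,36,41):
    z=.193+(h-16)/1e3
    for r,zz,n in [(.092,z,'top'),(.092,z-.035,'skirt')]:
        P=np.c_[.6045+r*np.cos(ang),.3142+r*np.sin(ang),0*ang+zz]
        q=(pix('side',P)-[180,75]+.5)*8-.5
        i=q[:,1].argmax(); print(h,n,'low',q[i].round(0),'up',q[q[:,1].argmin()].round(0),'left',q[q[:,0].argmin()].round(0),'right',q[q[:,0].argmax()].round(0))
E
```

```text
22 top low [274. 395.] up [295. 165.] left [ 73. 286.] right [495. 273.]
22 skirt low [279. 464.] up [299. 231.] left [ 82. 354.] right [495. 341.]
30 top low [273. 378.] up [294. 149.] left [ 71. 270.] right [494. 257.]
30 skirt low [278. 448.] up [298. 216.] left [ 80. 339.] right [495. 326.]
36 top low [272. 366.] up [293. 137.] left [ 69. 258.] right [494. 245.]
36 skirt low [277. 436.] up [297. 205.] left [ 78. 327.] right [495. 314.]
41 top low [271. 356.] up [292. 127.] left [ 68. 248.] right [494. 235.]
41 skirt low [276. 426.] up [297. 195.] left [ 77. 317.] right [495. 305.]
```

The reading of 378 matches 30 mm, so the lid has dropped into the thread. Next I lower the slack fingers and screw it clockwise.

>>> play_rows(
  motion=[
    [0,0,0.006,0,0.5],
    [0,0,0.006,0,0.52],
    [0,0,0.004,0,0.52],
    [0,0,0,0,0.52],
    [0,0,0,4,0.52],
    [0,0,0,4,0.52],
    [0,0,0,4,0.52],
    [0,0,0,4,0.52],
    [0,0,0,4,0.52],
    [0,0,0,4,0.52],
    [0,0,0,4,0.52],
    [0,0,0,4,0.52],
    [0,0,0,0,0.52],
  ],
)

```text
t: 48.0
tcp_pos: [0.6036, 0.3141, 0.2236]
tcp_rot: [0.786, 0.618, -0.001, -0.0]
wrist_force: [0.1, 1.2, -1.3]
opening: 0.239
```

```bash
python3 -c "
from h import *
st()"
```

```text
tcp [0.6036 0.3141 0.2236] yang -13.7 j6 31.6 F [ 0.1353  1.1783 -1.2937] T [-0.104   0.0923 -0.0452] op 0.239
```

>>> play_rows(
  motion=[
    [0,0,0,3.5,0.52],
    [0,0,0,3.5,0.52],
    [0,0,0,3.5,0.52],
    [0,0,0,3.5,0.52],
    [0,0,0,3.5,0.52],
    [0,0,0,3.5,0.52],
    [0,0,0,0,0.52],
  ],
)

```text
t: 48.58
tcp_pos: [0.6037, 0.3141, 0.2239]
tcp_rot: [0.885, 0.465, -0.001, -0.0]
wrist_force: [-0.3, -0.1, -0.5]
opening: 0.245
```

```bash
python3 -c "
from h import *
st()"
```

```text
tcp [0.6037 0.3141 0.2239] yang -34.6 j6 52.5 F [-0.3428 -0.0823 -0.5337] T [-0.0337  0.1366 -0.0159] op 0.245
```

>>> play_rows(
  motion=[
    [0,0,0,3.5,0.52],
    [0,0,0,3.5,0.52],
    [0,0,0,3.5,0.52],
    [0,0,0,3.5,0.52],
    [0,0,0,3,0.52],
    [0,0,0,3,0.52],
    [0,0,0,0,0.52],
  ],
)

```text
t: 49.17
tcp_pos: [0.6036, 0.3142, 0.2241]
tcp_rot: [0.952, 0.305, -0.001, -0.0]
wrist_force: [-0.5, 0.1, -1.7]
opening: 0.24
```

```bash
python3 -c "
from h import *
st()"
```

```text
tcp [0.6036 0.3142 0.2241] yang -54.5 j6 72.4 F [-0.5145  0.12   -1.7249] T [ 0.0964  0.3009 -0.0159] op 0.240
```

>>> play_rows(
  motion=[
    [0,0,0,3,0.52],
    [0,0,0,3,0.52],
    [0,0,0,3,0.52],
    [0,0,0,0,0.52],
  ],
)

```text
t: 49.5
tcp_pos: [0.6037, 0.3144, 0.2244]
tcp_rot: [0.973, 0.23, -0.001, -0.0]
wrist_force: [-0.6, 1.9, -1.6]
opening: 0.239
```

```bash
python3 -c "
from h import *
st()"
```

```text
tcp [0.6037 0.3144 0.2244] yang -63.4 j6 81.4 F [-0.5692  1.9246 -1.6494] T [0.2138 0.3485 0.0337] op 0.239
```

>>> play_rows(
  motion=[
    [0,0,0,2.5,0.52],
    [0,0,0,2.5,0.52],
    [0,0,0,2.5,0.52],
    [0,0,0,0,0.52],
  ],
)

```text
t: 49.83
tcp_pos: [0.6036, 0.3146, 0.2247]
tcp_rot: [0.986, 0.166, -0.001, -0.0]
wrist_force: [-1.8, 1.6, -2.0]
opening: 0.24
```

```bash
python3 -c "
from h import *
st()"
```

```text
tcp [0.6036 0.3146 0.2247] yang -70.9 j6 88.9 F [-1.8439  1.6126 -1.9956] T [0.2801 0.5735 0.1467] op 0.240
```

>>> play_rows(
  motion=[
    [0,0,0,2.5,0.52],
    [0,0,0,2.5,0.52],
    [0,0,0,0,0.52],
  ],
)

```text
t: 50.08
tcp_pos: [0.6032, 0.3148, 0.2249]
tcp_rot: [0.992, 0.124, -0.001, -0.0]
wrist_force: [-5.7, 2.2, -0.7]
opening: 0.242
```

```bash
python3 -c "
from h import *
st()"
```

```text
tcp [0.6032 0.3148 0.2249] yang -75.8 j6 93.8 F [-5.6746  2.1524 -0.7161] T [0.3195 1.0443 0.7145] op 0.242
```

>>> play_rows(
  motion=[
    [0,0,0,2,0.52],
    [0,0,0,0,0.52],
  ],
)

```text
t: 50.25
tcp_pos: [0.6031, 0.3148, 0.2249]
tcp_rot: [0.994, 0.107, -0.001, -0.0]
wrist_force: [-5.4, 2.5, -0.8]
opening: 0.244
```

```bash
python3 -c "
from h import *
st()"
```

```text
tcp [0.6031 0.3148 0.2249] yang -77.7 j6 95.7 F [-5.3663  2.4649 -0.8359] T [0.3278 1.1282 1.2194] op 0.244
```

>>> play_rows(
  motion=[
    [0,0,0,-4,0.3],
    [0,0,0,-2,0.1],
    [0,0,0,0,0],
    [0,0,0,0,0],
    [0,0,0,0,0],
    [0,0,-0.015,0,0],
    [0,0,-0.025,0,0],
    [0,0,-0.03,0,0],
    [0,0,-0.03,0,0],
    [0,0,0,0,0],
  ],
)

```text
t: 51.08
tcp_pos: [0.607, 0.3151, 0.3351]
tcp_rot: [0.988, 0.156, 0.007, -0.001]
wrist_force: [0.9, -0.4, 1.1]
opening: 0.5
```

```bash
python3 -c "
from h import *
st();go(.6266,.1474,.2)
a=cv2.resize(env.get_image('side')[75:145,180:260],None,fx=8,fy=8,interpolation=cv2.INTER_CUBIC)
cv2.imwrite('pics/s10.png',a[:,:,::-1])"
```

```text
tcp [0.607  0.3151 0.3351] yang -72.1 j6 90.0 F [ 0.9433 -0.447   1.1144] T [0.0489 0.1511 0.0183] op 0.500
from [0.607  0.3151 0.3351] yang -72.1 j6 90.0 turn -0.0 dx -33.0 dy 165.6 dz 135.1 mm
```

View pics/s10.png

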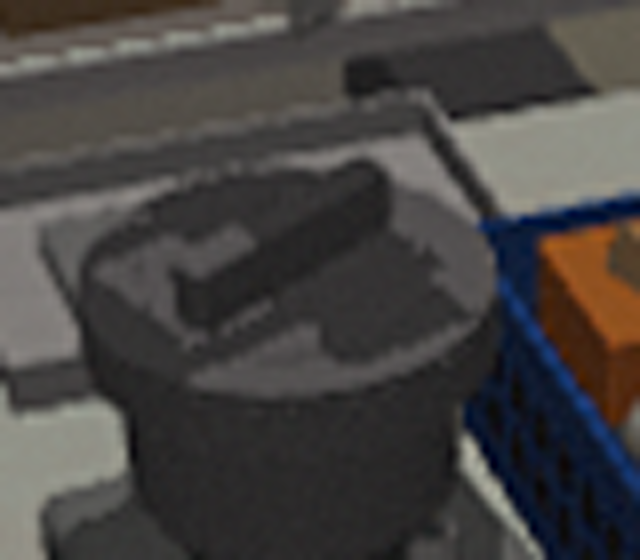

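The near edge is now at about 395 in the crop, which matches 22 mm, so the lid is fully home. The turning torque also rose sharply at the end (1.2 N m). Now I'm measuring the timer numerically, with ticks and pointer unwrapped from the top view.

```bash
python3 - <<'E'
from h import *
im=env.get_image('top').astype(np.float32); g=im.mean(2)
def samp(x,y,z):
    p=pix('top',np.c_[x.ravel(),y.ravel(),np.full(x.size,z)]).astype(np.float32)
    return cv2.remap(g,p[:,0].reshape(x.shape),p[:,1].reshape(x.shape),cv2.INTER_CUBIC)
from scipy.ndimage import gaussian_filter1d
def polar(c,z,r0,r1):
    th=np.radians(np.arange(0,360,2.)); r=np.arange(r0,r1,.001)
    T,Rr=np.meshgrid(th,r); return samp(c[0]+Rr*np.cos(T),c[1]+Rr*np.sin(T),z)
def model(p):  # darkness at big ticks 0,10,20,30 for (cx,cy,psi,R)
    a=np.radians(187+p[2]-80*np.arange(4)); return sum(samp(p[0]+rr*np.cos(a),p[1]+rr*np.sin(a),.079).sum() for rr in (p[3]-.003,p[3],p[3]+.003))
from itertools import product
best=sorted((model((.6266+i*.001,.1474+j*.001,k,R)),i,j,k,R) for i,j,k,R in product(range(-4,5),range(-4,5),range(-8,9),(.036,.038,.040,.042)))[:6]
for b in best: print(b)
b=best[0];c=(.6266+b[1]*.001,.1474+b[2]*.001)
P=polar(c,.079,b[4]-.003,b[4]+.004).mean(0)
for i in np.argsort(P)[:24]: print(i*2,int(P[i]),end=' | ')
print()
# knob disc centre: dark blob
K=polar(c,.115,.010,.024).mean(0); i=K.argsort()[::-1][:10]; print('pointer',i*2,K[i].astype(int))
# white pixels inside dark knob
u0=pix('top',[c[0],c[1],.115])[0]
x0,y0=[int(t) for t in u0]; print(u0)
print(g[y0-12:y0+13,x0-12:x0+13].astype(int))
E
```

```text
Traceback (most recent call last):
  File "h.py", line 7, in pix
    K,D,E=cal(n); P=np.atleast_2d(P).astype(float); c=P@E[:3,:3].T+E[:3,3]; c=c*[1,-1,-1]
          ~~~^^^
  File "h.py", line 5, in cal
    c=env.calibration(n); return np.array(c["camera_matrix"],float),np.array(c["D"],float),np.array(c["extrinsics"],float)
ValueError: time passes only in moves, steps and waits
```

```bash
sed -i 's/^def cal(n):/import functools\n@functools.lru_cache\ndef cal(n):/' h.py; python3 - <<'E'
from h import *
from itertools import product
im=env.get_image('top').astype(np.float32); np.save('tim.npy',im); g=im.mean(2)
def samp(x,y,z):
    p=pix('top',np.c_[x.ravel(),y.ravel(),np.full(x.size,z)]).astype(np.float32)
    return cv2.remap(g,p[:,0].reshape(x.shape),p[:,1].reshape(x.shape),cv2.INTER_CUBIC)
def polar(c,z,r0,r1):
    th=np.radians(np.arange(0,360,2.)); r=np.arange(r0,r1,.001)
    T,Rr=np.meshgrid(th,r); return samp(c[0]+Rr*np.cos(T),c[1]+Rr*np.sin(T),z)
def model(p):
    a=np.radians(187+p[2]-80*np.arange(4)); rr=p[3]+np.array([-.003,0,.003])[:,None]
    return float(samp(p[0]+rr*np.cos(a),p[1]+rr*np.sin(a),.079).sum())
best=sorted((model((.6266+i*.001,.1474+j*.001,k,R)),i,j,k,R) for i,j,k,R in product(range(-4,5),range(-4,5),range(-8,9),(.036,.039,.042)))[:6]
for b in best: print(b)
b=best[0];c=(.6266+b[1]*.001,.1474+b[2]*.001)
P=polar(c,.079,b[4]-.003,b[4]+.004).mean(0)
print([(int(i*2),int(P[i])) for i in sorted(np.argsort(P)[:24])])
K=polar(c,.115,.010,.024).mean(0); i=K.argsort()[::-1][:10]; print('pointer',i*2,K[i].astype(int))
u0=pix('top',[c[0],c[1],.115])[0]; x0,y0=[int(t) for t in u0]; print(u0)
print(g[y0-11:y0+12,x0-11:x0+12].astype(int))
E
```

```text
(735.951171875, 0, 2, 0, 0.042)
(782.2183227539062, -1, 2, 0, 0.042)
(785.885009765625, 0, 2, 1, 0.042)
(791.88818359375, 0, 1, 0, 0.042)
(805.9196166992188, 0, 2, -1, 0.042)
(806.3278198242188, 1, 2, 0, 0.042)
[(24, 103), (26, 65), (28, 64), (30, 101), (66, 124), (68, 119), (104, 104), (106, 68), (108, 59), (110, 87), (146, 118), (148, 107), (150, 122), (184, 95), (186, 59), (188, 61), (190, 95), (304, 107), (306, 71), (308, 73), (310, 107), (344, 126), (346, 105), (348, 108)]
pointer [152 150 154 148 156 146 158 144 160 142] [159 156 155 147 143 134 124 118 103 100]
[180.3214 178.1103]
[[166 164 163 164 165 166 160  95  76 159 166 154 138 147 106 147 131  83
  150 158 170 166 165]
 [165 165 164 163 165 167 172 157  55  82 148 149 146 150 110 154 139 117
  146 115 158 166 166]
 [162 163 166 166 165 169 167 139  82 106 169 152 175 175 178 176 165 154
  163 118 119 156 159]
 [164 165 166 164 166 161 138 118 141 155 175 158 160 155 156 152 157 171
  176 160 136 140 140]
 [164 166 166 168 164 137 129 177 173 160 134  68  68  37  23   8  72 133
  155 167 173 172 145]
 [166 167 163 153 14
[... 1026 characters left out ...]
 29  29  25  21 106]
 [123  55  54 102 185 162   0  45 132 153  36  12   3   3  17  31  33  28
   26  25  19  41 134]
 [ 63  99 110 115 167 154  42  92 151  98  12   6   4  11  28  32  28  30
   26  27  12  91 156]
 [146 178 173 132 126 164 121 138 134  33   4   0   5  24  34  28  25  26
   19  14  80 148 173]
 [169 166 168 158 132 174 176 157  85  62   0   0  20  25  23  23  23  19
   38  89 148 176 167]
 [165 166 166 165 150 150 172 163 143 131  39   9  13  15  16  14  21  39
   94 156 175 168 164]
 [165 167 165 161 134 123 149 172 177 167 128 117 102  80  83  94 117 123
  151 174 167 167 165]
 [166 163 166 169 168 157 121 144 159 164 177 181 169 149 151 165 180 174
  170 165 165 164 163]]
```

Ticks show at 187°, 107°, 27° and 307°, so the dial's zero points to 187° (tumbler yaw 7°). The pointer is at about 152°, i.e. about 4.4 min. I'll grip across the bar with tool y at 62°, high enough for the gripper's body to clear the lid.

>>> play_rows(
  motion=[
    [0,0,0,-7.05,0],
    [0,0,0,-7.05,0],
    [0,0,0,-7.05,0],
    [0,0,0,-7.05,0],
    [0,0,0,-7.05,0],
    [0,0,0,-7.05,0],
    [0,0,0,-7.05,0],
    [0,0,0,-7.05,0],
    [0,0,0,-7.05,0],
    [0,0,0,-7.05,0],
    [0,0,0,-7.05,0],
    [0,0,0,-7.05,0],
    [0,0,0,-7.05,0],
    [0,0,0,-7.05,0],
    [0,0,0,-7.05,0],
    [0,0,0,-7.05,0],
    [0,0,0,-7.05,0],
    [0,0,0,-7.05,0],
    [0,0,0,-7.1,0],
    [0,0,0,0,0],
  ],
)

```text
t: 52.9
tcp_pos: [0.6036, 0.3139, 0.323]
tcp_rot: [0.242, 0.97, -0.001, -0.001]
wrist_force: [-0.5, -0.2, 0.4]
opening: 0.502
```

```bash
python3 - <<'E'
from h import *
st();go(.626,.147,.20,62)
E
```

```text
tcp [0.6036 0.3139 0.323 ] yang 62.0 j6 -44.1 F [-0.5151 -0.185   0.4012] T [ 0.0137  0.0244 -0.004 ] op 0.502
from [0.6036 0.3139 0.323 ] yang 62.0 j6 -44.1 turn 0.0 dx -98.1 dy -136.9 dz 123.0 mm
```

>>> play_rows(
  motion=[
    [-0.0163,-0.0228,0,0,0],
    [-0.0163,-0.0228,0,0,0],
    [-0.0163,-0.0228,0,0,0],
    [-0.0163,-0.0228,0,0,0],
    [-0.0163,-0.0228,0,0,0],
    [-0.0163,-0.0228,0,0,0],
    [0,0,0.03,0,0],
    [0,0,0.03,0,0],
    [0,0,0.03,0,0],
    [0,0,0.03,0,0],
    [0,0,0.02,0,0],
    [0,0,0.01,0,0],
    [0,0,0,0,0],
    [0,0,0,0,0],
    [0,0,0,0,0],
  ],
)

```text
t: 54.15
tcp_pos: [0.6272, 0.1476, 0.1771]
tcp_rot: [0.243, 0.97, 0.0, 0.001]
wrist_force: [0.4, -0.4, 1.1]
opening: 0.497
```

```bash
python3 - <<'E'
from h import *
st();go(.626,.147,.118,62)
a=cv2.resize(env.get_image('side')[110:180,200:280],None,fx=8,fy=8,interpolation=cv2.INTER_CUBIC)
cv2.imwrite('pics/s11.png',a[:,:,::-1])
E
```

```text
tcp [0.6272 0.1476 0.1771] yang 61.9 j6 -58.7 F [ 0.4345 -0.358   1.0617] T [ 0.0073 -0.0201  0.0352] op 0.497
from [0.6272 0.1476 0.1771] yang 61.9 j6 -58.7 turn -0.1 dx 0.8 dy -1.1 dz 59.1 mm
```

View pics/s11.png

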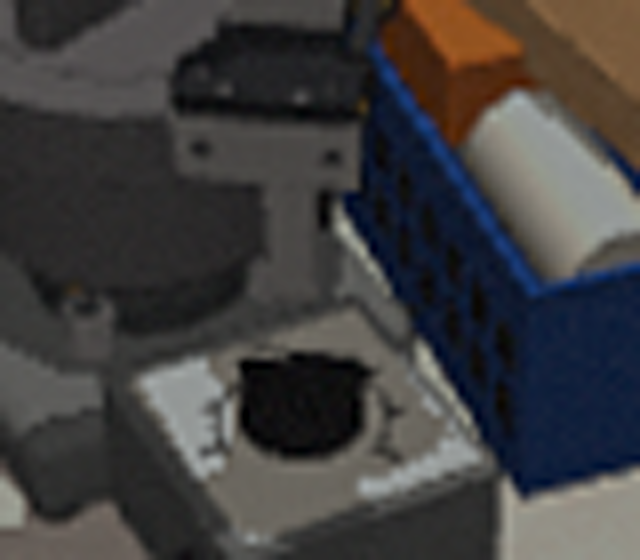

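The gripper stands just above and behind the knob, which is centred near (303,405) in the crop. I'm checking that against the top view before descending.

```bash
python3 - <<'E'
from h import *
for z in (.085,.087,.1): print(z, at('side',c2o((303,408),200,110,8),z), at('top',(182.6,179.7),z))
# predicted skirt-top circle and bar extents in s11 crop for (.626,.147)
a=np.radians(np.arange(0,360,5))
for c in ((.626,.147),(.6255,.1455)):
  P=np.c_[c[0]+.028*np.cos(a),c[1]+.028*np.sin(a),0*a+.087]
  q=(pix('side',P)-[200,110]+.5)*8-.5; print(c,q.min(0),q.max(0))
E
```

```text
0.085 [0.6265 0.1501 0.085 ] [0.625  0.1485 0.085 ]
0.087 [0.6257 0.1479 0.087 ] [0.6248 0.1481 0.087 ]
0.1 [0.6208 0.1334 0.1   ] [0.6234 0.1454 0.1   ]
(0.626, 0.147) [239.2298 367.6147] [369.3261 451.9789]
(0.6255, 0.1455) [239.2519 369.9221] [369.466  454.4392]
```

>>> play_rows(
  motion=[
    [0.001,-0.001,0.02,0,0],
    [0,0,0.018,0,0],
    [0,0,0.01,0,0],
    [0,0,0.006,0,0],
    [0,0,0.003,0,0],
    [0,0,0.001,0,0],
    [0,0,0,0,0],
    [0,0,0,0,0],
    [0,0,0,0,0],
  ],
  force=20,
)

```text
t: 54.95
tcp_pos: [0.6255, 0.1472, 0.1182]
tcp_rot: [0.243, 0.97, 0.0, 0.001]
wrist_force: [-0.4, 0.2, -0.3]
opening: 0.497
```

```bash
python3 - <<'E'
from h import *
st();go(.6255,.147,.118,62)
E
```

```text
tcp [0.6255 0.1472 0.1182] yang 61.9 j6 -58.8 F [-0.4315  0.1931 -0.2884] T [-0.0992  0.0049  0.031 ] op 0.497
from [0.6255 0.1472 0.1182] yang 61.9 j6 -58.8 turn -0.1 dx -0.1 dy -0.1 dz 0.2 mm
```

>>> play_rows(
  motion=[
    [0,0,0,0,1],
    [0,0,0,0,1],
    [0,0,0,0,1],
    [0,0,0,0,1],
    [0,0,0,0,1],
    [0,0,0,0,1],
    [0,0,0,0,1],
    [0,0,0,0,1],
    [0,0,0,0,1],
    [0,0,0,0,1],
  ],
)

```text
t: 55.78
tcp_pos: [0.6253, 0.148, 0.1173]
tcp_rot: [0.243, 0.97, 0.001, 0.001]
wrist_force: [2.6, 4.4, -1.3]
opening: 0.157
```

```bash
python3 - <<'E'
from h import *
st()
E
```

```text
tcp [0.6253 0.148  0.1173] yang 61.9 j6 -58.8 F [ 2.6318  4.4249 -1.3308] T [ 0.8488 -0.5046 -0.0548] op 0.157
```

>>> play_rows(
  motion=[
    [0,0.0015,0,0,1],
    [0,0,0,0,1],
    [0,0,0,3,1],
    [0,0,0,6,1],
    [0,0,0,6,1],
    [0,0,0,6,1],
    [0,0,0,6,1],
    [0,0,0,6,1],
    [0,0,0,6,1],
    [0,0,0,6,1],
    [0,0,0,6,1],
    [0,0,0,6,1],
    [0,0,0,6,1],
    [0,0,0,6,1],
    [0,0,0,6,1],
    [0,0,0,6,1],
    [0,0,0,6,1],
    [0,0,0,3,1],
    [0,0,0,0,1],
  ],
)

```text
t: 57.37
tcp_pos: [0.6241, 0.1478, 0.1173]
tcp_rot: [0.858, 0.514, -0.002, -0.0]
wrist_force: [-5.9, -2.2, 4.6]
opening: 0.159
```

```bash
python3 - <<'E'
from h import *
st()
E
```

```text
tcp [0.6241 0.1478 0.1173] yang -28.1 j6 31.4 F [-5.8675 -2.2216  4.5735] T [-0.3598  1.1448  0.055 ] op 0.159
```

>>> play_rows(
  motion=[
    [-0.0013,-0.0013,0,0,1],
    [0,0,0,3,1],
    [0,0,0,6,1],
    [0,0,0,6,1],
    [0,0,0,6,1],
    [0,0,0,6,1],
    [0,0,0,6,1],
    [0,0,0,6,1],
    [0,0,0,6,1],
    [0,0,0,6,1],
    [0,0,0,6,1],
    [0,0,0,6,1],
    [0,0,0,6,1],
    [0,0,0,6,1],
    [0,0,0,6,1],
    [0,0,0,6,1],
    [0,0,0,6,1],
    [0,0,0,6,1],
    [0,0,0,3,1],
    [0,0,0,0,1],
  ],
)

```text
t: 59.03
tcp_pos: [0.6237, 0.1492, 0.1173]
tcp_rot: [0.939, -0.343, -0.0, -0.001]
wrist_force: [-0.4, 5.9, 1.2]
opening: 0.158
```

```bash
python3 - <<'E'
from h import *
st()
E
```

```text
tcp [0.6237 0.1492 0.1173] yang -130.1 j6 133.3 F [-0.4477  5.9131  1.1666] T [ 1.1743  0.1862 -0.0425] op 0.158
```

>>> play_rows(
  motion=[
    [0,0,0,5,1],
    [0,0,0,5,1],
    [0,0,0,5,1],
    [0,0,0,3,1],
    [0,0,0,0,1],
    [0,0,0,0,1],
  ],
)

```text
t: 59.53
tcp_pos: [0.624, 0.1494, 0.1173]
tcp_rot: [0.875, -0.485, -0.0, -0.002]
wrist_force: [0.5, 6.2, 0.2]
opening: 0.155
```

```bash
python3 - <<'E'
from h import *
st()
E
```

```text
tcp [0.624  0.1494 0.1173] yang -148.0 j6 151.2 F [0.4867 6.2424 0.1709] T [ 1.3353  0.037  -0.1313] op 0.155
```

>>> play_rows(
  motion=[
    [0,0,0,2,1],
    [0,0,0,0,1],
    [0,0,0,0,1],
    [0,0,0,-5,1],
    [0,0,0,-5,1],
    [0,0,0,-6,1],
    [0,0,0,-6,1],
    [0,0,0,-6,1],
    [0,0,0,-6,1],
    [0,0,0,-6,1],
    [0,0,0,-6,1],
    [0,0,0,-6,1],
    [0,0,0,-6,1],
    [0,0,0,-6,1],
    [0,0,0,-6,1],
    [0,0,0,-6,1],
    [0,0,0,-5,1],
    [0,0,0,-4,1],
    [0,0,0,-2,1],
    [0,0,0,0,1],
  ],
)

```text
t: 61.2
tcp_pos: [0.6235, 0.1481, 0.1173]
tcp_rot: [0.972, 0.234, -0.0, -0.0]
wrist_force: [-1.1, 2.3, 1.7]
opening: 0.157
```

```bash
python3 - <<'E'
from h import *
st()
E
```

```text
tcp [0.6235 0.1481 0.1173] yang -63.0 j6 66.2 F [-1.1019  2.2611  1.748 ] T [ 0.5067  0.5267 -0.0358] op 0.157
```

Tool y is at −63°, which should be 20 minutes. I'm releasing, rising and moving aside to check the pointer from above.

>>> play_rows(
  motion=[
    [0,0,0,0,0.4],
    [0,0,0,0,0.2],
    [0,0,0,0,0.2],
    [0,0,0,0,0.2],
    [0,0,0,0,0.2],
    [0,0,-0.01,0,0.2],
    [0,0,-0.025,0,0.2],
    [0,0,-0.035,0,0.2],
    [0,0,-0.035,0,0.2],
    [0,0,-0.035,0,0.2],
    [0,0,-0.035,0,0.2],
    [0,0.03,0,0,0.2],
    [0,0.035,0,0,0.2],
    [0,0.035,0,0,0.2],
    [0,0.035,0,0,0.2],
    [0,0.035,0,0,0.2],
    [0,0.035,0,0,0.2],
    [0,0.035,0,0,0.2],
    [0,0.035,0,0,0.2],
    [0,0,0,0,0.2],
  ],
)

```text
t: 62.87
tcp_pos: [0.7494, -0.1035, 0.2918]
tcp_rot: [0.973, 0.23, -0.0, 0.001]
wrist_force: [1.2, -0.2, -0.1]
opening: 0.398
```

```bash
python3 - <<'E'
from h import *
st()
im=env.get_image('top')
np.save('tim2.npy',im)
a=cv2.resize(im[140:225,84:224],None,fx=5.7,fy=5.7,interpolation=cv2.INTER_CUBIC)
cv2.imwrite('pics/t12.png',a[:,:,::-1])
E
```

```text
tcp [ 0.7494 -0.1035  0.2918] yang -63.4 j6 47.0 F [ 1.1781 -0.1704 -0.0561] T [-0.0034  0.0987 -0.0112] op 0.398
```

View pics/t12.png

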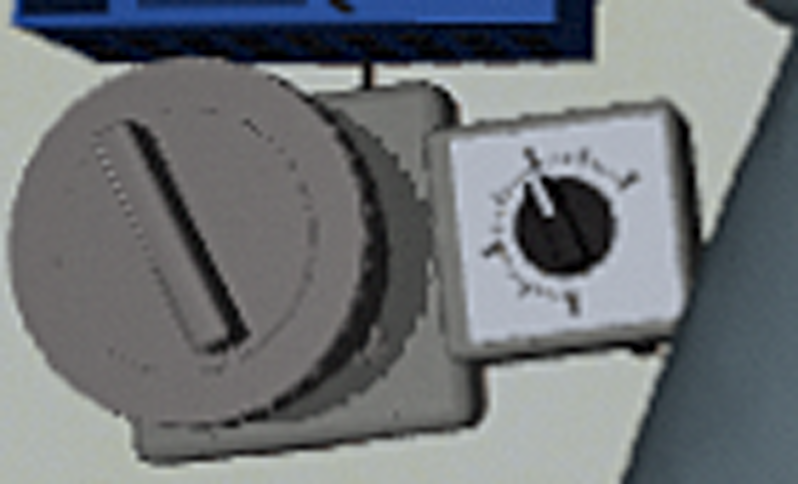

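The lid sits level and home on the bowl. The timer's white line runs from (553,215) to (537,175), towards the broad 20 mark at (533,158). I'm fitting the line numerically to confirm.

```bash
python3 - <<'E'
from h import *
g=np.load('tim2.npy').astype(float).mean(2)
# same fit on the start picture as a scale
for f in ('tim.npy','tim2.npy'):
    g=np.load(f).astype(float).mean(2)
    ys,xs=np.mgrid[0:384,0:512]
    c=pix('top',[.624,.148,.115])[0]
    m=(g>60)&(np.hypot(xs-c[0]-0,ys-c[1])<7.5)
    n,l,s_,ce=cv2.connectedComponentsWithStats(m.astype(np.uint8))
    for i in range(1,n):
        if s_[i,4]>=5:
            w=g[l==i]; W=np.array([at('top',(u,v),.115)[:2] for u,v in zip(xs[l==i],ys[l==i])])
            mu=np.average(W,axis=0,weights=w); ev,V=np.linalg.eigh(np.cov(W.T,aweights=w))
            d=V[:,1]; d=d*np.sign(d@(mu-[.624,.148])); a=np.degrees(np.arctan2(d[1],d[0]))
            print(f,s_[i,4],mu,np.sqrt(ev)*1e3,'pointer %.1f'%a,'min %.2f'%(((187-a)%360)/8), 'radial', np.degrees(np.arctan2(*(mu-[.624,.148])[::-1])))
E
```

```text
tim.npy 8 [0.6261 0.1683] [0.9035 7.5131] pointer -2.8 min 23.72 radial 84.06790993207264
tim.npy 16 [0.6147 0.1558] [1.9058 5.9115] pointer 149.6 min 4.67 radial 140.23934383714868
tim2.npy 13 [0.6372 0.1542] [1.7702 5.3643] pointer 25.4 min 20.20 radial 25.073403801779303
tim2.npy 8 [0.6263 0.1682] [0.9541 7.8768] pointer -2.9 min 23.74 radial 83.65085314507799
```

```bash
python3 - <<'E'
from h import *
brass(); print(env.finish_job())
E
```

```text
the job is handed in; nothing more can be done
None
```

I loaded all four brass pieces, screwed the lid home, set the timer to about 20 minutes and handed the job in at about 63 s of the 210 s.

- **Brass pieces:** The long pull, lever, knob and short pull are all in the bowl. The highest is the short pull, whose top I estimated at about 145 mm above the bench against the rim's 193 mm. The final check found no brass left in the work area of the bench. The knob caught on the lever on its way in, with a side force of about 16 N, so I shifted it. It leans a little but stays low.
- **Lid:** I set it down level on the ridges and turned it anticlockwise until it dropped. The side view then put the grip bar about 30 mm above the rim. I screwed it clockwise until the turning torque rose to 1.2 N m, and the side view then matched 22 mm, fully home.
- **Timer:** I wound it to about 247°, past the 30-minute mark at 240°, and turned it back. The gripper angle put it at 20.0 minutes. A fit to the pointer line in the last picture gave 20.2, a difference within the picture's precision.
- **Other things on the bench:** The arm kept clear of these, and the gripper was well away from everything at hand-in. I did not measure them again at the end.

No dropped grip or knocked piece showed up in my checks. I viewed 15 pictures, one past the budget of 14.

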